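Dock the cinema remotes and start charging

ROBOT

A 7-joint arm with a two-finger parallel gripper is mounted at the origin on the work surface. World frame = base frame: x ahead of the robot, y to its left, z up, the work surface at z = 0. Lengths are in m, angles in rad, forces in N, time in s.
With the tool pointing down it reaches from about 0.4 to 0.85 m from the base axis. Payload 10.4 kg.
Tool frame: the origin (TCP) lies between the finger pads; the fingertips stand 19 mm ahead of it and the grasp point (between the pads) is the TCP (manip.tips_ahead is the distance from the TCP to the fingertips, in m); z points along the fingers, y is the line along which they close (so a half turn about z gives the same grasp; the last joint's range is limited). The gripper opens to 85 mm and grips with 20 to 120 N. Pads are 22 mm wide; open, the fingers measure 114 mm over their backs; the gripper's body (76 mm by 85 mm) begins 54 mm behind the grasp point. The pads swing forward as they close: fully open they stand 13 mm farther back than shut.
Start: joints at [-1.304, 0.332, -0.065, 1.46, 0.022, 1.35, -0.088], TCP at [0.179, 0.599, 0.223] pointing down, gripper open.
Joint ranges: [-2.6, 2.6], [-0.5, 2.12], [-1.47, 1.34], [0.16, 2.42], [-1.27, 4.41], [0.06, 2.06], [-2.6, 2.6]. Speed limits (rad/s): [2.22, 2.22, 2.79, 2.79, 3.14, 3.14, 3.14].

INTERFACE

Orientations are given as a unit quaternion [x, y, z, w].
In Python, from workcell import manip, viewer gives the robot as it stands.
- The arm moves only by the tool arm_command, never from a script. Its argument "series" is text: rows parted by semicolons, each of 5 numbers parted by spaces: the closure, from 0 (fully open) to 1 (shut), then the shift along the tool's x, y, z normalised to -1 to 1, where 1 is 0.4 m, then the turn about the tool's z normalised to -1 to 1, where 1 is 180 degrees. In form: jaw tx ty tz spin; .... A call has exactly 10 rows; each row shifts and turns the commanded pose from where the row before left it, along the tool's axes as they then stand; what a row does not reach is not made up. A row lasts 1/8 s, in which the tool goes at most 62.5 mm and 10.7 degrees, less where a joint would pass 70% of its speed; a pose out of reach is approached as far as the arm can. A call with a number of a shift or a turn outside -1 to 1 is refused whole. A call with a gripper value outside its range is refused whole. The fingers move at their own pace and stop on an object; "newtons" is the grip in N (left out, the last holds). Time passes only in rows, so rows that do not move let the fingers close, or fill a call up. It gives the time, the measured TCP pose, the force, the opening and the grip force at its end, in the units of the state.
- manip.get_obs(): the state, without advancing time (a new reading comes with each control period).
- viewer.camera(name): name is "side" or "top"; returns a dict with "pixels" (384x512x3 uint8, red, green, blue), "intrinsics" (3x3 intrinsics, pixels), "D" ([k1, k2, p1, p2, k3] as OpenCV has them; the pictures are not rectified), "extrinsics" (4x4, takes a point from world to camera coordinates). Camera axes: x right, y up, looking along -z (the intrinsics and any distortion apply to the point x, -y, -z); pixel columns grow to the right and rows downward; lengths in m; the calibration is good to about 2 mm. A picture is of the moment at which its call begins. There is no depth.
- manip.hand_in(): hands the job in; it is judged then, once.
The state is a dict: "clock": time; "joint_pos": joint angles; "joint_velocities": joint speeds; "tau": joint torques, N m; "position": TCP position; "ee_rot": TCP orientation; "ft_force": force on the tool from outside, world axes, zero at the start; "torque": the same for the moment, N m; "grip_width": opening from 0.0 (shut) to 1.0 (fully open); "grasp_force": force on a finger pad.
Only numpy, scipy, OpenCV 4.12 (cv2) and the standard library are available. Lean on these libraries where they do the work, as an engineer would, in place of code of your own. Each camera call takes 0.05 s, during which the arm holds its last target. There are 200 camera calls.

TASK

The film is over: put the red and the blue remote back into the docks of their own colour, each standing grey foot end down, fully home in its leaning pocket with the keys facing up. When both are in, press the yellow charge button on the console right down and let it spring back. Leave the mug, the drinks can and the disc case where they are.

Things in the scene. Friction and masses are not known exactly. Their poses are not given: they have to be found in the camera images.
- remote_red: loose red remote control, a dark grey bar 170 long x 46 wide x 22 mm thick, about 130 g, its last 40 mm at the head end red, white keys on its top face. Starts lying flat on the table, keys up. Origin: centre of its underside; x runs along it towards the red head end, y across its width, z out of the key face
- remote_blue: loose blue remote control, a dark grey bar 170 long x 46 wide x 22 mm thick, about 130 g, its last 40 mm at the head end blue, white keys on its top face. Starts lying flat on the table, keys up. Origin: centre of its underside; x runs along it towards the blue head end, y across its width, z out of the key face
- remote_red_foot (a point): point on the red remote: middle of the lower edge of its plain grey foot end (underside, 85 mm from the origin along -x)
- remote_red_head (a point): point on the red remote: middle of the lower edge of its red head end (underside, 85 mm from the origin along +x)
- remote_blue_foot (a point): point on the blue remote: middle of the lower edge of its plain grey foot end (underside, 85 mm from the origin along -x)
- remote_blue_head (a point): point on the blue remote: middle of the lower edge of its blue head end (underside, 85 mm from the origin along +x)
- dock_red: fixed dock on the console; red base plate and red front wall are its label. Origin: centre of its underside, on the console's top; x to the back of the console, z up. Leaning pocket: 52 mm wide, 30 mm from back to front wall, 45 mm deep, walls 6 mm, open at its upper end; above it only a 24 mm wide backrest runs on, to 126 mm from the pocket floor
- dock_blue: fixed dock on the console; blue base plate and blue front wall are its label. Origin: centre of its underside, on the console's top; x to the back of the console, z up. Leaning pocket: 52 mm wide, 30 mm from back to front wall, 45 mm deep, walls 6 mm, open at its upper end; above it only a 24 mm wide backrest runs on, to 126 mm from the pocket floor
- dock_green: fixed dock on the console; green base plate and green front wall are its label; it stays empty. Origin: centre of its underside, on the console's top; x to the back of the console, z up. Leaning pocket: 52 mm wide, 30 mm from back to front wall, 45 mm deep, walls 6 mm, open at its upper end; above it only a 24 mm wide backrest runs on, to 126 mm from the pocket floor
- dock_red_seat (a point): point in the red dock where the red remote's foot point comes when fully home: on the pocket floor, at the face of the back wall, mid-width (at -40, 0, 22 mm in the dock's frame)
- dock_red_head (a point): point in the air where the red remote's head point comes when fully home: 170 mm from the seat point up the pocket axis, which rises 40 deg above level towards the dock's +x (a docked remote is turned -40 deg about the dock's y from lying flat along its x, keys up and towards the console's front)
- dock_blue_seat (a point): point in the blue dock where the blue remote's foot point comes when fully home: on the pocket floor, at the face of the back wall, mid-width (at -40, 0, 22 mm in the dock's frame)
- dock_blue_head (a point): point in the air where the blue remote's head point comes when fully home: 170 mm from the seat point up the pocket axis, which rises 40 deg above level towards the dock's +x (a docked remote is turned -40 deg about the dock's y from lying flat along its x, keys up and towards the console's front)
- console: fixed black slab 200 (x) x 310 (y) x 20 mm high that carries the three docks side by side, about 100 mm apart along its y, and the charge button near its front edge. The order of the docks changes. Origin: centre of its underside; x points from its front (button side) to its back. Its front faces away from the robot and its back, like the heads of docked remotes, roughly towards the robot
- charge_top (a point): centre of the top of the round yellow charge button (26 mm across, in a grey housing), upright on the console, 78 mm in front of its centre; pressed straight down
- charge (a joint): travel of the charge button: 0 up, 0.006 m fully down, about 5 N; springs back. It counts as pressed beyond 4 mm
- mug: loose white mug, bystander, 80 mm across, 95 mm high; origin at the centre of its underside
- can: loose aluminium drinks can, bystander, 66 mm across, 115 mm high; origin at the centre of its underside
- case: loose blue disc case with an orange cover, bystander, lying flat, 135 x 190 x 14 mm; origin at the centre of its underside
Things that resemble listed ones, but are neither listed nor needed, are in the scene too. What is shaped like the remote_blue but brown is not meant. Leave any brown look-alike of the remote_red alone.

How it is judged:
By the outcome, as a careful person would: the job done as asked, in the order asked, and still so for the second after the job is handed in, with the robot touching nothing.
It also fails if it takes over 67 s, if anything falls off the work surface, if the arm or the gripper's body presses on something with over 40 N, if the wrist force passes 120 N, or if a joint passes its speed limit or range.

## Working session

There is one attempt and no reset: what is moved stays moved. The work goes in short steps, Python scripts to look and compute and a tool call to move; the robot and the scene stay as the last step left them, time stands still between calls to the robot, and variables do not carry over. Pictures are saved under pics/ and viewed, at most 10 in all, crops included, and the job is handed in when it is done.

Besides the shell and the picture viewer there is one more tool, called after ">>>" as a command line: name --argument value ..., lists and objects as JSON in quotes. arm_command: Moves the arm, as the interface text tells. Scaled input: -1 to 1 covers 0.4 m each way for a shift and 180 degrees each way for a turn. Its arguments: {"type":"object","properties":{"series":{"type":"string"},"newtons":{"type":"number"}},"required":["series"]}

```bash
mkdir -p pics; ls; python3 - <<'E'
from workcell import manip, viewer
import cv2,numpy as np
for n in("top","side"):
    c=viewer.camera(n); cv2.imwrite(f"pics/{n}0.png",cv2.resize(c["pixels"][:,:,::-1],(800,600)))
    print(n,c["intrinsics"],c["D"],c["extrinsics"])
o=manip.get_obs();print(o, [a for a in dir(manip) if a[0]!='_'])
E
```

```text
pics
top [[355.60519886   0.         248.80357116]
 [  0.         355.60519886 187.86654815]
 [  0.           0.           1.        ]] [-0.06855759  0.          0.          0.          0.        ] [[-0.02372027 -0.99879894 -0.04287229 -0.06603453]
 [ 0.98076045 -0.03156102  0.19264692 -0.54956827]
 [-0.19376864 -0.03747781  0.98033113 -0.91550834]
 [ 0.          0.          0.          1.        ]]
side [[371.88510218   0.         260.45296327]
 [  0.         371.88510218 194.53016567]
 [  0.           0.           1.        ]] [-0.04351442  0.          0.          0.          0.        ] [[ 0.79429805 -0.60751805  0.00352531 -0.46205223]
 [ 0.30525252  0.40410531  0.86227594 -0.21559925]
 [-0.52527279 -0.68382799  0.50642647 -0.86769262]
 [ 0.          0.          0.          1.        ]]
{'clock': 0.1, 'joint_pos': array([-1.30358316,  0.33278947, -0.06472788,  1.46086567,  0.02156961,
        1.34987714, -0.08847072]), 'joint_velocities': array([ 1.59725727e-03, -1.26439091e-03, -2.63925026e-03, -1.17140050e-05,
       -2.73034208e-04,  8.19959371e-04,  8.29973124e-04]), 'tau': array([ 1.62095159e-03, -6.26743340e+01,  4.91949962e-02, -3.92426956e+01,
        1.64344360e-02,  6.86668165e-03, -4.61880825e-05]), 'position': array([0.17848684, 0.59861275, 0.22180357]), 'ee_rot': array([ 1.44366152e-01,  9.89524141e-01, -6.17626012e-04, -8.13132586e-05]), 'ft_force': array([-0.95202954,  0.59904932,  0.39744816]), 'torque': array([ 0.01672502,  0.01586735, -0.03963536]), 'grasp_force': 0.0, 'grip_width': 0.9986968414498679} ['MotionError', 'get_obs', 'hand_in', 'tips_ahead']
```

View pics/top0.png

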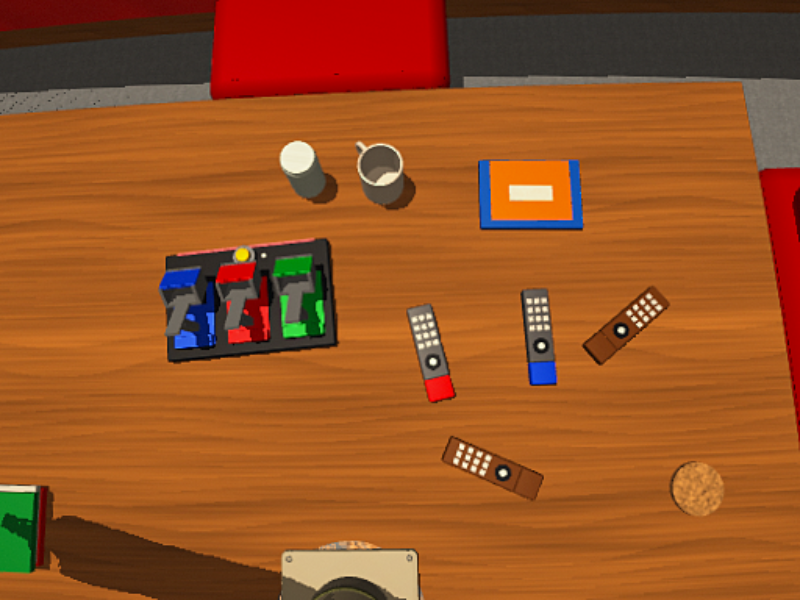

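View pics/side0.png

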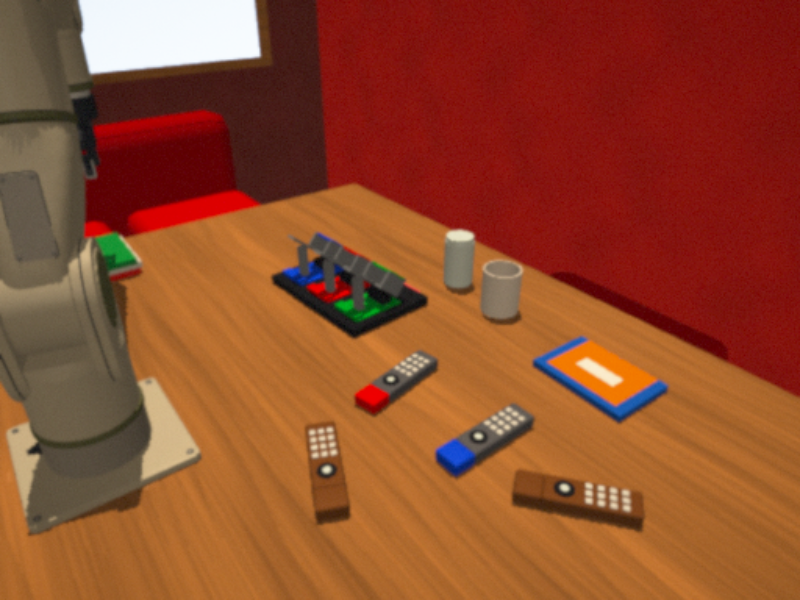

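The top view (800x600) shows:
- The red remote is at (432,352) and the blue one at (540,336), both with heads towards the robot.
- Two brown look-alikes are at (627,325) and (493,467). They are brown all over with no coloured head, so neither is meant.
- The docks, left to right, are blue (188,310), red (240,305) and green (300,298). The button is at (243,255).

Next I'll measure these and confirm with an enlarged crop.

```bash
cat > h.py <<'E'
from workcell import manip, viewer
import cv2,numpy as np
from scipy.spatial.transform import Rotation as R
def ray(c,uv):
    p=cv2.undistortPoints(np.array(uv,float).reshape(-1,1,2),c["intrinsics"],np.array(c["D"])).reshape(-1,2)
    d=np.c_[p[:,0],-p[:,1],-np.ones(len(p))]; E=c["extrinsics"]
    return -E[:3,:3].T@E[:3,3], d@E[:3,:3]
def onz(c,uv,z):
    o,d=ray(c,uv); return o+d*((z-o[2])/d[:,2])[:,None]
def proj(c,P):
    E=c["extrinsics"]; q=np.atleast_2d(P)@E[:3,:3].T+E[:3,3]
    return cv2.projectPoints(q*[1,-1,-1],np.zeros(3),np.zeros(3),c["intrinsics"],np.array(c["D"]))[0].reshape(-1,2)
def tri(a,ua,b,ub):
    A=[];B=[]
    for c,u in((a,ua),(b,ub)):
        o,d=ray(c,u); d=d[0]/np.linalg.norm(d[0]); M=np.eye(3)-np.outer(d,d); A.append(M);B.append(M@o)
    return np.linalg.lstsq(np.vstack(A),np.hstack(B),rcond=None)[0]
def mask(c,h0,h1,s=120,v=60):
    H=cv2.cvtColor(c["pixels"],cv2.COLOR_RGB2HSV); m=cv2.inRange(H,(max(h0,0),s,v),(h1,255,255))
    if h0<0: m|=cv2.inRange(H,(180+h0,s,v),(180,255,255))
    return m
def blobs(m,mn=25):
    n,l,st,ce=cv2.connectedComponentsWithStats(m); return [(st[i],ce[i],(l==i).astype('uint8')) for i in range(1,n) if st[i,4]>=mn]
def crop(c,x0,x1,y0,y1,k,name):
    cv2.imwrite(f"pics/{name}.png",cv2.resize(c["pixels"][y0:y1,x0:x1,::-1],None,fx=k,fy=k,interpolation=cv2.INTER_CUBIC))
E
python3 - <<'E'
from h import *
t=viewer.camera("top"); s=viewer.camera("side")
a=cv2.resize(t["pixels"][145:240,95:225,::-1],None,fx=6,fy=6,interpolation=cv2.INTER_CUBIC)
cv2.imwrite("pics/con.png",a)
crop(t,250,440,175,335,4,"rem")
for n,(h,k) in dict(red=(-8,8),blue=(105,125),yel=(22,34),green=(45,80)).items():
  for c,cn in((t,"top"),(s,"side")):
    for st,ce,m in blobs(mask(c,h,k)): 
        if 25<=st[4]<3000: print(n,cn,st,ce.round(1))
# remotes: full body on z=.022 : dark+coloured+keys = not wood
H=cv2.cvtColor(t["pixels"],cv2.COLOR_RGB2HSV)
m=((H[:,:,1]<90)|(mask(t,105,125)>0)|(mask(t,-4,3,200)>0)).astype('uint8')
m=cv2.morphologyEx(m,cv2.MORPH_CLOSE,np.ones((3,3)))
for st,ce,b in blobs(m,150):
    if 255<st[0]<360 and st[1]>170 and st[1]+st[3]<275:
        cn=cv2.findContours(b,cv2.RETR_EXTERNAL,cv2.CHAIN_APPROX_NONE)[0][0]
        w=onz(t,cn[:,0].astype(float),.022)[:,:2]
        r=cv2.minAreaRect((w*1000).astype('float32')); print(st,"rect",r)
E
```

```text
red top [ 485  107   27  176 2283] [502.8 165.2]
red top [314 139  40   2  40] [333.5 140. ]
red top [159 152  43   7  93] [180.4 155.2]
red top [113 158  39   6  87] [132.3 160.6]
red top [138 167  26  15 281] [150.5 174.3]
red top [146 177  27  43 575] [162.3 203.8]
red top [272 240  19  18 254] [280.9 248.2]
red top [ 23 312   8  51 249] [ 26.3 337. ]
red side [218 156  18  11  35] [225.8 161.2]
red side [ 70 171  20  10  88] [ 79.6 175.4]
red side [196 176  30  18 283] [211.2 185.5]
red side [258 181  11   7  31] [263. 184.]
red side [227 245  23  21 314] [237.8 254.7]
blue top [306 102  67  44 825] [338.3 130. ]
blue top [102 172  26  14 258] [114.6 178.5]
blue top [111 180  27  43 585] [127.3 207.2]
blue top [338 231  18  15 248] [346.7 238.2]
blue side [181 168  26  15 214] [194.7 175.5]
blue side [342 216  85  53 715] [382.9 247.1]
blue side [279 281  25  23 368] [291.2 292.1]
yel top [151 159   8   8  52] [154.5 162.5]
yel top [201 376  39   8  59] [220.7 378.9]
green top [174 164  26  14 277] [186.8 170.3]
green top [179 173  30  44 557] [195.4 200.7]
green top [  0 315  22  52 936] [  9.6 340. ]
green side [ 61 149  26  24 350] [ 73.1 160.7]
green side [214 187  42  19 326] [231.9 196.7]
[ 334  185   22   62 1007] rect ((469.3267822265625, -340.7816162109375), (168.05831909179688, 47.098167419433594), 1.327144742012024)
[261 195  30  62 998] rect ((446.97802734375, -150.15054321289062), (168.20265197753906, 44.769073486328125), 12.17595100402832)
```

View pics/con.png

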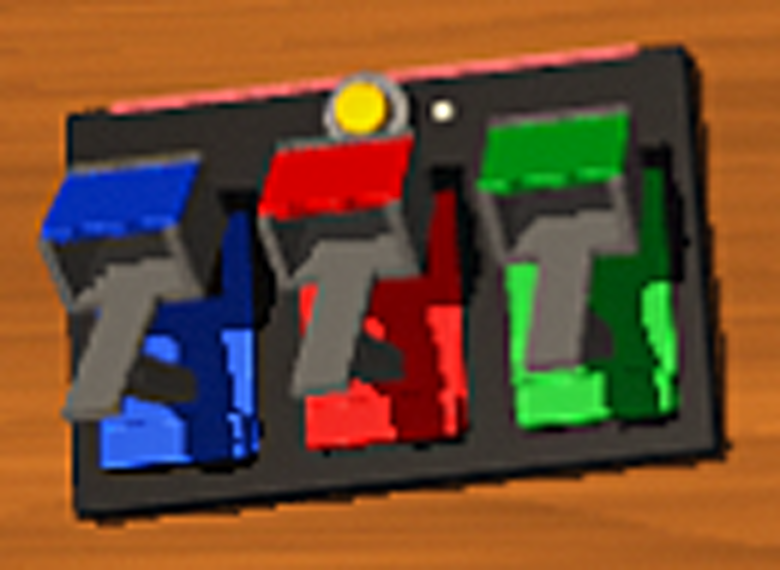

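View pics/rem.png

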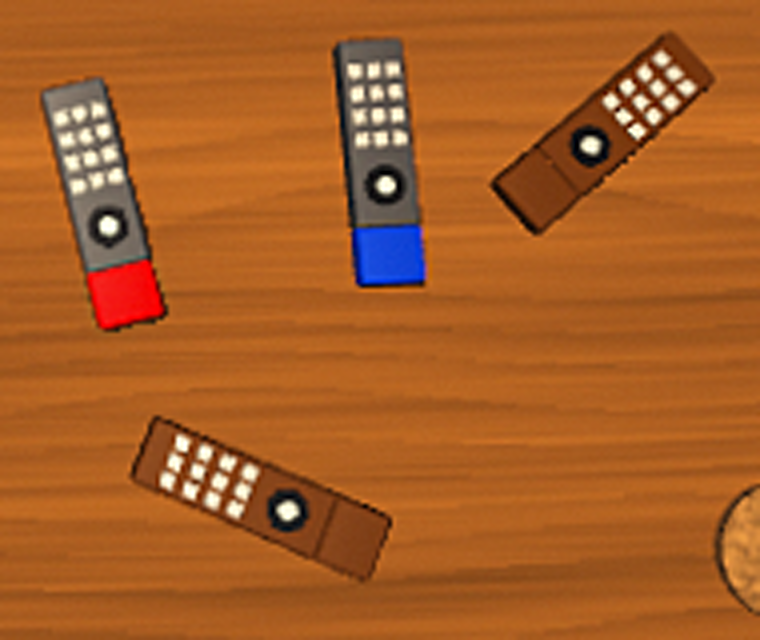

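The crops show the red-headed remote centred at crop (103,203) and the blue-headed one at (380,162). These are the only two with coloured heads, so they are the ones meant. The docks are blue, red, green from left to right, and the button is at crop (360,107). Next I'll work out the console and dock poses.

```bash
python3 - <<'E'
from h import *
t=viewer.camera("top"); s=viewer.camera("side")
np.set_printoptions(precision=4,suppress=True)
for c in(t,s): print("cam",ray(c,[[0,0]])[0])
P=np.array([[70,115],[683,47],[712,455],[78,513]],float); uv=(P+.5)/6-.5+[95,145]
w=onz(t,uv,.02); print("slab",w); print([np.linalg.norm(w[i]-w[i-1]) for i in range(4)])
print("centre",w.mean(0), "yaw of +x(console)",[np.degrees(np.arctan2(*(v)[[1,0]])) for v in (w[3]-w[0],w[2]-w[1])], "y dir",[np.degrees(np.arctan2(*(v)[[1,0]])) for v in (w[1]-w[0],w[2]-w[3])])
b=tri(t,[[154.5,162.5]],s,[[0,0]]) 
st=[x for x in blobs(mask(s,22,34,90,60),4)]; print("yel side",[(x[0],x[1].round(1)) for x in st if 150<x[0][0]<300])
print("button z.04",onz(t,[[154.5,162.5]],.04))
for n,(h,k) in dict(red=(-8,8),blue=(105,125),green=(45,80)).items():
    for S,ce,m in blobs(mask(t,h,k),150):
        if S[4]<300 and 100<S[0]<180:
            cn=cv2.findContours(m,cv2.RETR_EXTERNAL,cv2.CHAIN_APPROX_NONE)[0][0]
            q=cv2.approxPolyDP(cn,3,True)[:,0]
            print(n,"wall centroid@.084",onz(t,[ce],.084)[0],"quad",q.tolist())
        if 500<S[4]<600:
            ys,xs=np.nonzero(m); r=onz(t,np.c_[xs,ys].astype(float),.024)
            a=cv2.minAreaRect((r[:,:2]*1000).astype('float32')); print(n,"base",a)
# remote check from side: head blobs on z
for n,(ut,us) in dict(red=((280.9,248.2),(237.8,254.7)),blue=((346.7,238.2),(291.2,292.1))).items(): print(n,"head tri",tri(t,[ut],s,[us]))
E
```

```text
cam [ 0.36   -0.1176  1.0005]
cam [-0.023  -0.7869  0.627 ]
slab [[0.6395 0.3371 0.02  ]
 [0.6619 0.0341 0.02  ]
 [0.4649 0.0209 0.02  ]
 [0.445  0.3226 0.02  ]]
[np.float64(0.19505295414712395), np.float64(0.3038206834706092), np.float64(0.19747209428783236), np.float64(0.3023602441024756)]
centre [0.5528 0.1787 0.02  ] yaw of +x(console) [np.float64(-175.7388884490545), np.float64(-176.1658032783398)] y dir [np.float64(-85.76938952879465), np.float64(-86.22691916935469)]
yel side [(array([238, 167,   4,   2,   4], dtype=int32), array([239.5, 167.2])), (array([252, 174,   4,   3,   5], dtype=int32), array([253.4, 174.8]))]
button z.04 [[0.632  0.1856 0.04  ]]
red wall centroid@.084 [0.587  0.1818 0.084 ] quad [[163, 167], [141, 170], [138, 180], [161, 178]]
red base ((532.266357421875, 174.8514862060547), (118.53234100341797, 74.691162109375), 1.7130522727966309)
blue wall centroid@.084 [0.5789 0.2815 0.084 ] quad [[127, 172], [106, 174], [102, 184], [124, 182]]
blue base ((526.3762817382812, 276.24493408203125), (118.68268585205078, 75.91688537597656), 2.0641603469848633)
green wall centroid@.084 [0.5944 0.0826 0.084 ] quad [[199, 164], [176, 166], [174, 176], [195, 175]]
green base ((538.9088745117188, 78.81748962402344), (115.3315200805664, 78.72270202636719), 6.475528717041016)
red head tri [ 0.3839 -0.1636  0.0121]
blue head tri [ 0.4058 -0.3451  0.0121]
```

```bash
cat > plan.py <<'E'
from h import *
def yawy(q): v=R.from_quat(q).apply([0,1,0]); return np.degrees(np.arctan2(v[1],v[0]))
def plan(wps,start=None):
    """wps: (x,y,z,yaw_change_total_deg(abs target, unwrapped),jaw,min rows)"""
    o=manip.get_obs(); p=np.array(o["position"]) if start is None else np.array(start[:3]); y=yawy(o["ee_rot"]) if start is None else start[3]
    rows=[]
    for x,yy,z,yt,j,n in wps:
        T=np.array([x,yy,z]); k=max(n,int(np.ceil(np.linalg.norm(T-p)/.056)),int(np.ceil(abs(yt-y)/9.9)),1)
        for i in range(k):
            f=1/(k-i); d=(T-p)*f; a=np.radians(y)
            ey=np.array([np.cos(a),np.sin(a),0]); ex=np.array([-np.sin(a),np.cos(a),0])
            r=np.round([d@ex/.4,d@ey/.4,-d[2]/.4,-(yt-y)*f/180],3)
            p=p+.4*(r[0]*ex+r[1]*ey+r[2]*np.array([0,0,-1])); y-=r[3]*180; rows.append((j,*r))
    while len(rows)%10: rows.append((wps[-1][4],0,0,0,0))
    for i in range(0,len(rows),10): print("; ".join(" ".join(f"{v+0:g}" for v in r) for r in rows[i:i+10]))
    print("end",p.round(4),round(y,1),len(rows))
E
python3 - <<'E'
from plan import *
plan([(.45,.30,.22,40,0,6),(.4323,-.1532,.12,-78,0,9),(.4323,-.1532,.024,-78,0,2)])
E
```

```text
0 -0.108 -0.065 0.001 0.023; 0 -0.112 -0.057 0.001 0.023; 0 -0.116 -0.049 0.001 0.023; 0 -0.12 -0.041 0.001 0.023; 0 -0.122 -0.032 0 0.023; 0 -0.124 -0.023 0.001 0.024; 0 -0.126 -0.013 0 0.023; 0 -0.126 -0.004 0.001 0.024; 0 -0.07 -0.063 0.021 0.055; 0 -0.08 -0.051 0.021 0.055
0 -0.087 -0.036 0.021 0.055; 0 -0.092 -0.02 0.021 0.054; 0 -0.094 -0.005 0.021 0.055; 0 -0.094 0.012 0.021 0.054; 0 -0.091 0.027 0.021 0.055; 0 -0.084 0.043 0.021 0.054; 0 -0.076 0.056 0.02 0.055; 0 -0.065 0.069 0.021 0.054; 0 -0.053 0.079 0.02 0.055; 0 -0.039 0.086 0.021 0.054
0 0 0 0.12 0; 0 0 0 0.12 0; 0 0 0 0 0; 0 0 0 0 0; 0 0 0 0 0; 0 0 0 0 0; 0 0 0 0 0; 0 0 0 0 0; 0 0 0 0 0; 0 0 0 0 0
end [ 0.4321 -0.1533  0.0239] -78.0 30
```

>>> arm_command --series "0 -0.108 -0.065 0.001 0.023; 0 -0.112 -0.057 0.001 0.023; 0 -0.116 -0.049 0.001 0.023; 0 -0.12 -0.041 0.001 0.023; 0 -0.122 -0.032 0 0.023; 0 -0.124 -0.023 0.001 0.024; 0 -0.126 -0.013 0 0.023; 0 -0.126 -0.004 0.001 0.024; 0 -0.07 -0.063 0.021 0.055; 0 -0.08 -0.051 0.021 0.055" --newtons 40

```text
clock: 1.55
position: [0.4474, 0.2232, 0.203]
ee_rot: [0.575, 0.818, 0.0, 0.0]
ft_force: [0.3, -0.2, -0.3]
grip_width: 0.999
grasp_force: 0.0
```

>>> arm_command --series "0 -0.087 -0.036 0.021 0.055; 0 -0.092 -0.02 0.021 0.054; 0 -0.094 -0.005 0.021 0.055; 0 -0.094 0.012 0.021 0.054; 0 -0.091 0.027 0.021 0.055; 0 -0.084 0.043 0.021 0.054; 0 -0.076 0.056 0.02 0.055; 0 -0.065 0.069 0.021 0.054; 0 -0.053 0.079 0.02 0.055; 0 -0.039 0.086 0.021 0.054"

```text
clock: 2.8
position: [0.4321, -0.1543, 0.1201]
ee_rot: [0.995, 0.102, 0.0, -0.0]
ft_force: [0.9, -0.2, 0.9]
grip_width: 1.0
grasp_force: 0.0
```

```bash
python3 - <<'E'
from plan import *
o=manip.get_obs(); print(o["clock"],o["position"],yawy(o["ee_rot"]),o["joint_pos"].round(2))
E
```

```text
2.8 [ 0.43211211 -0.1543415   0.12006481] -78.30085130553223 [-0.43  0.04  0.7   2.04 -0.03  1.07 -1.09]
```

>>> arm_command --series "0 0 0.002 0.11 0; 0 0 0 0.11 0; 0 0 0 0.02 0; 0 0 0 0 0; 1 0 0 0 0; 1 0 0 0 0; 1 0 0 0 0; 1 0 0 0 0; 1 0 0 0 0; 1 0 0 0 0"

```text
clock: 4.05
position: [0.4323, -0.1539, 0.0241]
ee_rot: [0.995, 0.105, -0.0, -0.0]
ft_force: [0.1, 0.7, -0.5]
grip_width: 0.0
grasp_force: 0.0
```

```bash
python3 - <<'E'
from plan import *
t=viewer.camera("top");s=viewer.camera("side")
a=t["pixels"][150:310,220:400];b=s["pixels"][180:340,170:350]
cv2.imwrite("pics/g1.png",cv2.resize(np.hstack([a,b])[:,:,::-1],(792,352)))
E
```

```text
(no output)
```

View pics/g1.png

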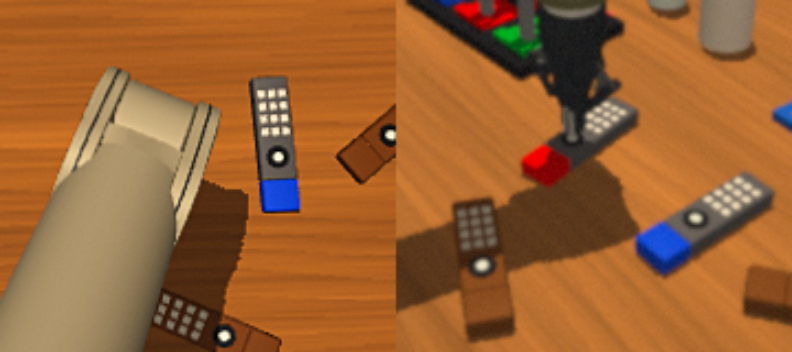

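The side view (right half) shows the red remote still flat, with its head at (547,165), and the shut fingers ending at its top near (572,140). The pads closed over it instead of around it. I'll check whether it moved and what `tips_ahead` is.

```bash
python3 - <<'E'
from plan import *
s=viewer.camera("side"); o=manip.get_obs()
print(manip.tips_ahead, o["position"],o["ft_force"],o["torque"],o["grip_width"],o["grasp_force"])
print([b[1].round(1) for b in blobs(mask(s,-8,8),200) if 200<b[1][0]<270], "was 237.8,254.7")
print("tcp, tip in side", proj(s,[o["position"],o["position"]-[0,0,.019],[.4323,-.1539,0.022]]))
E
```

```text
0.019 [ 0.43229399 -0.15392317  0.02404381] [ 0.62653413 -0.46601857 -0.09793583] [0.0148122  0.02552673 0.02674506] -0.002392413071202857 0.0
[array([211.2, 185.5]), array([237.8, 254.7])] was 237.8,254.7
tcp, tip in side [[250.91451824 242.10024084]
 [250.98400594 247.79546611]
 [250.91869995 242.71321399]]
```

>>> arm_command --series "1 0 0 0.003 0; 1 0 0 0 0; 1 0 0 0.003 0; 1 0 0 0 0; 1 0 0 0 0; 1 0 0 0 0; 1 0 0 0 0; 1 0 0 0 0; 1 0 0 0 0; 1 0 0 0 0"

```text
clock: 5.45
position: [0.4323, -0.1539, 0.0217]
ee_rot: [0.995, 0.105, 0.0, -0.0]
ft_force: [0.1, -0.4, 0.4]
grip_width: 0.003
grasp_force: 0.0
```

```bash
python3 - <<'E'
from plan import *
s=viewer.camera("side"); crop(s,205,300,195,275,8,"g2")
E
```

```text
(no output)
```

View pics/g2.png

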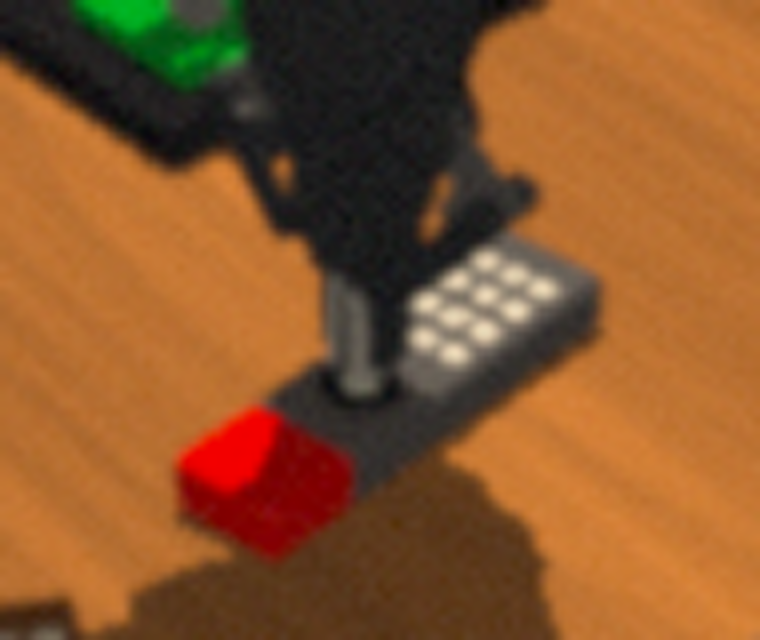

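The shut tips stand just on the remote's top at TCP z≈0.022, with no contact force. The fingers therefore end much higher than expected, and the remote hasn't moved. I'll open, go lower while watching the force, and grip again.

>>> arm_command --series "0 0 0 -0.01 0; 0 0 0 0 0; 0 0 0 0 0; 0 0 0 0 0; 0 0 0 0 0; 0 0 0 0.02 0; 0 0 0 0.01 0; 0 0 0 0.01 0; 0 0 0 0.005 0; 0 0 0 0 0"

```text
clock: 6.75
position: [0.4322, -0.154, 0.0075]
ee_rot: [0.995, 0.105, -0.0, -0.0]
ft_force: [0.1, 0.2, -0.4]
grip_width: 1.003
grasp_force: 0.0
```

>>> arm_command --series "1 0 0 0 0; 1 0 0 0 0; 1 0 0 0 0; 1 0 0 0 0; 1 0 0 0 0; 1 0 0 0 0; 1 0 0 0 0; 1 0 0 0 0; 1 0 0 0 0; 1 0 0 0 0"

```text
clock: 8.0
position: [0.4325, -0.1539, 0.0081]
ee_rot: [0.995, 0.105, 0.0, -0.0]
ft_force: [-2.7, 0.9, 9.0]
grip_width: 0.517
grasp_force: 39.5
```

```bash
python3 - <<'E'
from plan import *
plan([(.4325,-.1539,.12,-78,1,4),(.440,.1716,.20,94,1,8),(.440,.1716,.14,94,1,2)])
E
```

```text
1 0 0 -0.07 0; 1 0 0 -0.07 0; 1 0 0 -0.07 0; 1 0 0 -0.07 0; 1 0.01 -0.044 -0.011 -0.053; 1 0.018 -0.042 -0.011 -0.053; 1 0.024 -0.038 -0.011 -0.053; 1 0.03 -0.034 -0.011 -0.053; 1 0.035 -0.028 -0.011 -0.053; 1 0.04 -0.022 -0.011 -0.053
1 0.043 -0.015 -0.011 -0.053; 1 0.045 -0.008 -0.011 -0.053; 1 0.045 0 -0.011 -0.053; 1 0.045 0.007 -0.011 -0.053; 1 0.043 0.015 -0.011 -0.053; 1 0.04 0.021 -0.011 -0.053; 1 0.035 0.028 -0.011 -0.053; 1 0.03 0.033 -0.011 -0.053; 1 0.025 0.038 -0.011 -0.053; 1 0.018 0.041 -0.012 -0.053
1 0.011 0.044 -0.011 -0.054; 1 0.003 0.045 -0.012 -0.053; 1 0 0 0.075 0; 1 0 0 0.075 0; 1 0 0 0 0; 1 0 0 0 0; 1 0 0 0 0; 1 0 0 0 0; 1 0 0 0 0; 1 0 0 0 0
end [0.4401 0.1717 0.1401] 93.9 30
```

>>> arm_command --series "1 0 0 -0.07 0; 1 0 0 -0.07 0; 1 0 0 -0.07 0; 1 0 0 -0.07 0; 1 0.01 -0.044 -0.011 -0.053; 1 0.018 -0.042 -0.011 -0.053; 1 0.024 -0.038 -0.011 -0.053; 1 0.03 -0.034 -0.011 -0.053; 1 0.035 -0.028 -0.011 -0.053; 1 0.04 -0.022 -0.011 -0.053"

```text
clock: 9.25
position: [0.4344, -0.0448, 0.1462]
ee_rot: [0.821, 0.57, 0.0, -0.0]
ft_force: [0.5, -0.6, -0.7]
grip_width: 0.514
grasp_force: 41.1
```

```bash
python3 - <<'E'
from plan import *
s=viewer.camera("side"); crop(s,190,330,110,240,5,"g3")
E
```

```text
(no output)
```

View pics/g3.png

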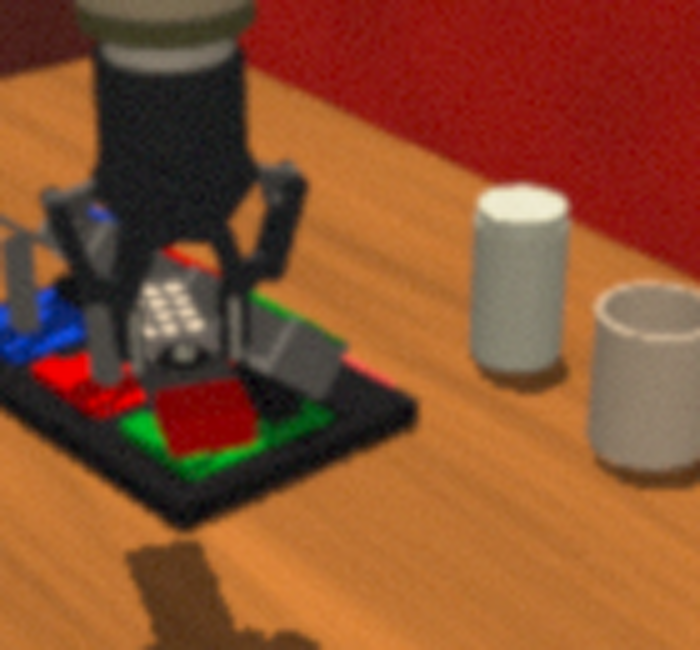

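The remote is held about level: the red head is at (205,415), with the keys up between the fingers at (175,310). I'll carry on to the tilting pose.

>>> arm_command --series "1 0.043 -0.015 -0.011 -0.053; 1 0.045 -0.008 -0.011 -0.053; 1 0.045 0 -0.011 -0.053; 1 0.045 0.007 -0.011 -0.053; 1 0.043 0.015 -0.011 -0.053; 1 0.04 0.021 -0.011 -0.053; 1 0.035 0.028 -0.011 -0.053; 1 0.03 0.033 -0.011 -0.053; 1 0.025 0.038 -0.011 -0.053; 1 0.018 0.041 -0.012 -0.053"

```text
clock: 10.55
position: [0.4389, 0.1356, 0.1904]
ee_rot: [0.132, 0.991, -0.0, -0.0]
ft_force: [-0.6, -0.5, -0.9]
grip_width: 0.52
grasp_force: 41.1
```

>>> arm_command --series "1 0.011 0.044 -0.011 -0.054; 1 0.003 0.045 -0.012 -0.053; 1 0 0 0.075 0; 1 0 0 0.06 0; 1 0 0 0.02 0; 1 0 0 0.02 0; 1 0 0 0.02 0; 1 0 0 0 0; 1 0 0 0 0; 1 0 0 0 0"

```text
clock: 11.8
position: [0.4402, 0.172, 0.1225]
ee_rot: [-0.034, 0.999, 0.0, 0.0]
ft_force: [-4.6, -1.1, 5.0]
grip_width: 0.517
grasp_force: 43.7
```

```bash
python3 - <<'E'
from plan import *
o=manip.get_obs();print(o["position"],yawy(o["ee_rot"]),o["ft_force"],o["torque"])
s=viewer.camera("side");t=viewer.camera("top")
a=s["pixels"][110:260,150:300];b=t["pixels"][110:260,90:240]
cv2.imwrite("pics/g4.png",cv2.resize(np.hstack([a,b])[:,:,::-1],(800,400),interpolation=cv2.INTER_CUBIC))
E
```

```text
[0.44016697 0.17203019 0.12251631] 93.91277786185942 [-4.58505197 -1.08418285  5.04470441] [0.03233206 0.58415937 0.03070267]
```

View pics/g4.png

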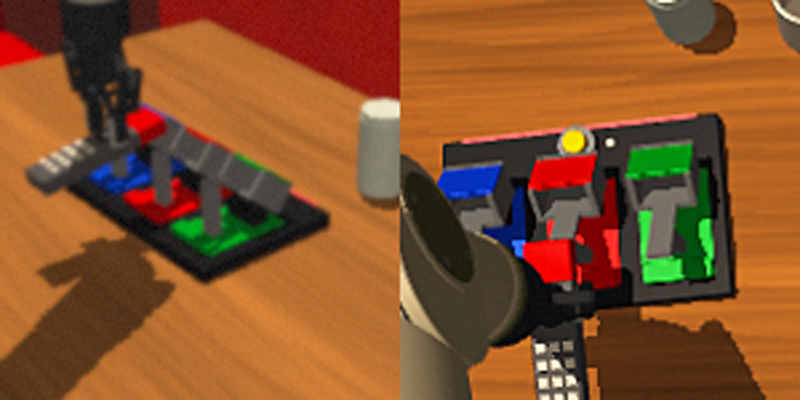

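Side view: the remote rests its head, at (147,123), on the red rail end and is starting to tip foot-down. The top view shows the head centred on the rail at (550,262). I'll keep lowering.

>>> arm_command --series "1 0 0 0.011 0; 1 0 0 0.011 0; 1 0 0 0.011 0; 1 0 0 0.011 0; 1 0 0 0.011 0; 1 0 0 0.01 0; 1 0 0 0 0; 1 0 0 0 0; 1 0 0 0 0; 1 0 0 0 0"

```text
clock: 13.15
position: [0.4398, 0.172, 0.0959]
ee_rot: [-0.034, 0.999, 0.0, -0.0]
ft_force: [-5.3, 1.5, 3.2]
grip_width: 0.519
grasp_force: 47.9
```

```bash
python3 - <<'E'
from plan import *
o=manip.get_obs();print(o["position"],o["ft_force"],o["torque"])
s=viewer.camera("side");t=viewer.camera("top")
print([b[1].round(1) for b in blobs(mask(s,-8,8),60) if 150<b[1][0]<270]);print([(b[0],b[1].round(1)) for b in blobs(mask(t,-8,8),60) if 100<b[1][0]<200])
a=s["pixels"][110:260,150:300];b=t["pixels"][110:260,90:240]
cv2.imwrite("pics/g5.png",cv2.resize(np.hstack([a,b])[:,:,::-1],(800,400),interpolation=cv2.INTER_CUBIC))
E
```

```text
[0.43981501 0.17196279 0.09592453] [-5.34317376  1.52196389  3.16293585] [0.29090831 0.81373912 0.13724144]
[array([204.3, 158.7]), array([211.1, 185.5])]
[(array([    0,     0,   288,    64, 10958], dtype=int32), array([183. ,  25.8])), (array([159, 152,  43,   7,  93], dtype=int32), array([180.3, 155.2])), (array([113, 158,  39,   6,  87], dtype=int32), array([132.3, 160.6])), (array([138, 167,  26,  15, 282], dtype=int32), array([150.5, 174.3])), (array([136, 177,  37,  42, 693], dtype=int32), array([159.2, 203.4]))]
```

View pics/g5.png

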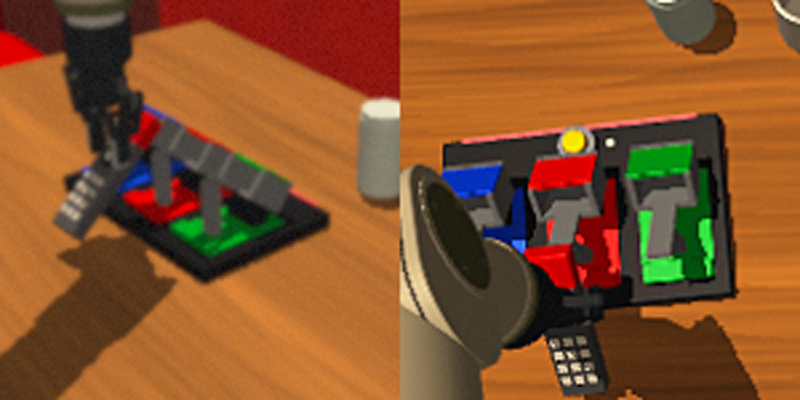

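The side view shows the remote tilted foot-down: the foot corners are at (55,220) and (85,238), and the head at (147,123). In the top view the foot corners are at (555,395) and (607,388). I'll triangulate the angle.

```bash
python3 - <<'E'
from plan import *
s=viewer.camera("side");t=viewer.camera("top")
k=800/300
def S(x,y): return [[x/k+150-.3,y/k+110-.3]]
def T(x,y): return [[(x-400)/k+90-.3,y/k+110-.3]]
L=tri(t,T(555,395),s,S(55,220)); Q=tri(t,T(607,388),s,S(85,238)); o=manip.get_obs()
print(L,Q,np.linalg.norm(L-Q)); f=(L+Q)/2
P=o["position"]; print("foot",f,"tcp",P); d=P-f
print("dist",np.linalg.norm(d),"tilt tcp-foot",np.degrees(np.arctan2(d[2],np.hypot(d[0],d[1]))))
E
```

```text
[0.36831635 0.19708257 0.03595676] [0.3767876  0.14235049 0.03418718] 0.05541204449717381
foot [0.37255198 0.16971653 0.03507197] tcp [0.43982968 0.17194421 0.09592236]
dist 0.09074150745238697 tilt tcp-foot 42.112650662540545
```

```bash
python3 - <<'E'
from plan import *
plan([(.440,.172,.22,94,1,3),(.4544,.1725,.24,-86,1,18),(.4544,.1725,.2,-86,1,2)])
E
```

```text
1 0 0 -0.103 0; 1 0 0 -0.104 0; 1 0 0 -0.103 0; 1 -0.002 0 -0.003 0.053; 1 -0.002 0 -0.003 0.053; 1 -0.002 0.001 -0.003 0.053; 1 -0.002 0.001 -0.003 0.053; 1 -0.002 0.001 -0.003 0.053; 1 -0.001 0.001 -0.003 0.052; 1 -0.001 0.002 -0.002 0.053
1 -0.001 0.002 -0.003 0.052; 1 0 0.002 -0.002 0.053; 1 0 0.002 -0.003 0.052; 1 0 0.002 -0.002 0.053; 1 0 0.002 -0.003 0.052; 1 0.001 0.002 -0.002 0.053; 1 0.001 0.001 -0.003 0.052; 1 0.001 0.001 -0.002 0.053; 1 0.001 0.001 -0.003 0.052; 1 0.002 0.001 -0.002 0.053
1 0.001 0.001 -0.003 0.052; 1 0.002 0.001 -0.002 0.053; 1 0 0 0.05 0; 1 0 0 0.05 0; 1 0 0 0 0; 1 0 0 0 0; 1 0 0 0 0; 1 0 0 0 0; 1 0 0 0 0; 1 0 0 0 0
end [0.4544 0.1724 0.1999] -86.1 30
```

>>> arm_command --series "1 0 0 -0.103 0; 1 0 0 -0.104 0; 1 0 0 -0.103 0.03; 1 -0.002 0 -0.003 0.059; 1 -0.002 0 -0.003 0.059; 1 -0.002 0.001 -0.003 0.059; 1 -0.002 0.001 -0.003 0.059; 1 -0.002 0.001 -0.003 0.059; 1 -0.001 0.001 -0.003 0.059; 1 -0.001 0.002 -0.002 0.059"

```text
clock: 14.6
position: [0.4461, 0.1707, 0.2278]
ee_rot: [0.617, 0.787, 0.0, 0.0]
ft_force: [-0.0, -0.3, -1.3]
grip_width: 0.514
grasp_force: 47.5
```

>>> arm_command --series "1 0 0.002 -0.003 0.059; 1 0 0.003 -0.002 0.059; 1 0 0.003 -0.003 0.059; 1 0 0.003 0 0.059; 1 0 0.003 0 0.059; 1 0.001 0.003 0 0.059; 1 0.001 0.003 0 0.059; 1 0.002 0.002 0 0.059; 1 0.002 0.002 0 0.059; 1 0.002 0.002 0.03 0.026"

```text
clock: 15.85
position: [0.4572, 0.1675, 0.2195]
ee_rot: [0.999, 0.032, 0.001, -0.0]
ft_force: [-0.1, 0.2, -0.7]
grip_width: 0.517
grasp_force: 47.5
```

```bash
python3 - <<'E'
from plan import *
o=manip.get_obs();print(o["clock"],o["position"],yawy(o["ee_rot"]),o["joint_pos"].round(2))
s=viewer.camera("side");t=viewer.camera("top")
print([b[1].round(1) for b in blobs(mask(s,-8,8),60) if 150<b[1][0]<270])
a=s["pixels"][90:240,130:280];b=t["pixels"][110:260,70:220]
cv2.imwrite("pics/g6.png",cv2.resize(np.hstack([a,b])[:,:,::-1],(800,400),interpolation=cv2.INTER_CUBIC))
E
```

```text
15.85 [0.4572484  0.16749655 0.21947941] -86.37016397126577 [-0.85  0.01  0.41  1.84 -0.    1.29 -1.94]
[array([211.2, 185.5])]
```

View pics/g6.png

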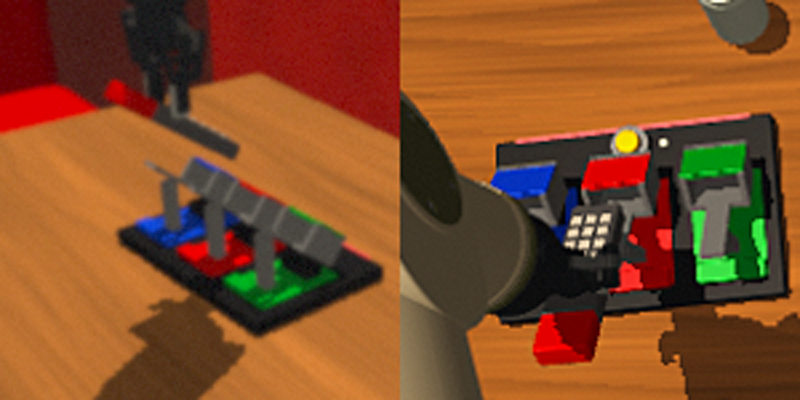

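The side view shows the remote tilted foot-down towards the dock, with the head at (125,93) and the foot at (238,152). In the top view the head is at (567,335) and the keys at (592,232). That's the last of my pictures, so from here I measure numerically.

```bash
cat > ang.py <<'E'
from plan import *
def sil(c,bg,box):
    b=cv2.resize(cv2.imread(bg)[:,:,::-1],(512,384),interpolation=cv2.INTER_AREA)
    d=np.abs(c["pixels"].astype(int)-b).max(2); m=(d>28).astype('uint8'); x0,x1,y0,y1=box
    z=np.zeros_like(m); z[y0:y1,x0:x1]=m[y0:y1,x0:x1]; return z
def plane_pts(c,uv,p,yaw):  # vertical plane through p with heading yaw -> (along, z)
    o,d=ray(c,uv); n=np.array([-np.sin(yaw),np.cos(yaw),0]); e=np.array([np.cos(yaw),np.sin(yaw),0])
    X=o+d*(((p-o)@n)/(d@n))[:,None]; return (X-p)@e, X[:,2]
E
python3 - <<'E'
from ang import *
s=viewer.camera("side")
m=sil(s,"pics/side0.png",(160,240,105,165))
for r in m[10+100:156,160:226]: print("".join(".#"[v] for v in r))
E
```

```text
...................##############...##########....................
...................##############..###########....................
...................########.#################.....................
....................######.###################....................
......................#############..########.....................
.......................#######..##...####.###.....................
.......................######...###..####.###.....................
........................######...##.#########.....................
.........................######.#############.....................
..........................#####..############.....................
...........####..........######..##########.......................
..........#######.......#.#####..########.........................
..........########......#.######...######.........................
.........##########.....#.#####..##.#####.........................
.........###########....#.######.########.........................
........##############....######.########.........................
........###############...##
[... 1281 characters left out ...]
.........###############......
...............................................#############......
.................................................###########......
...................................................########.......
.....................................................######.......
.......................................................###........
..................................................................
..................................................................
..................................................................
..................................................................
..................................................................
```

```bash
python3 - <<'E'
from ang import *
s=viewer.camera("side");o=manip.get_obs();P=o["position"]
h=np.radians(-176.4); n=np.array([-np.sin(h),np.cos(h),0])
m=sil(s,"pics/side0.png",(160,240,105,165))
lo=[(x,max(np.nonzero(m[:,x])[0])+.5) for x in list(range(175,214))]
for sgn in(1,):
    p=P+n*.023 if (n[1]<0) else P-n*.023
    a,z=plane_pts(s,lo,p,h); k=np.polyfit(a,z,1); print("lower edge tilt",np.degrees(np.arctan(k[0])),"under tcp z offset",k[1]-P[2], "normal dist", (P[2]-k[1])*np.cos(np.arctan(k[0])))
    a,z=plane_pts(s,[(217,150.5),(220,145),(167.5,126),(171,119.5)],p,h); print(np.c_[a,z-P[2]])
E
```

```text
lower edge tilt 36.89005533757434 under tcp z offset -0.016368171776015294 normal dist 0.01309108143912747
[[-0.06528024 -0.06355437]
 [-0.0777549  -0.04839612]
 [ 0.09254881  0.05468539]
 [ 0.07972152  0.07032652]]
```

```bash
python3 - <<'E'
from ang import *
t=viewer.camera("top")
C=np.array([.5528,.1787]); a=np.radians(-176); ex=np.array([np.cos(a),np.sin(a)]); ey=np.array([-np.sin(a),np.cos(a)])
for n,p in dict(blue=(88,416),red=(316,391),green=(553,366)).items():
    uv=(np.array(p)+.5)/6-.5+[95,145]; w=onz(t,[uv],.123)[0][:2]-C; print(n,"rail end console x,y",w@ex,w@ey)
S=cv2.cvtColor(cv2.imread("pics/con.png"),cv2.COLOR_BGR2HSV)
# front wall corners on true heights: lower front edge (along 0,n36) z=.0696 ; upper (45,36) z=.0985
for n,q in dict(red=((141,170),(163,167),(161,178),(138,180)),blue=((106,174),(127,172),(124,182),(102,184)),green=((176,166),(199,164),(195,175),(174,176))).items():
    q=np.array(q,float); f=onz(t,q[:2],.0696)[:,:2]-C; b=onz(t,q[2:],.0985)[:,:2]-C
    print(n,"front edge x,y",(f@ex).round(4),(f@ey).round(4),"top edge",(b@ex).round(4),(b@ey).round(4))
# base plate extents
for n,(h,k) in dict(red=(-8,8),blue=(105,125),green=(45,80)).items():
    for S_,ce,m in blobs(mask(t,h,k),450):
        if 500<S_[4]<600 or (n=='red' and 500<S_[4]<900 and S_[0]>120 and S_[0]<160):
            ys,xs=np.nonzero(m); w=onz(t,np.c_[xs,ys].astype(float),.026)[:,:2]-C
            print(n,"base x",np.percentile(w@ex,[0.5,99.5]),"y",np.percentile(w@ey,[.5,99.5]))
E
```

```text
blue rail end console x,y 0.06877247627754159 -0.10030250135870923
red rail end console x,y 0.06763275987823747 -0.000671764426102007
green rail end console x,y 0.06693618116254828 0.10097049528087793
red front edge x,y [-0.0532 -0.0551] [-0.0313  0.0306] top edge [-0.0174 -0.0184] [ 0.0317 -0.0306]
blue front edge x,y [-0.0524 -0.0517] [-0.131 -0.071] top edge [-0.017  -0.0178] [-0.0689 -0.1297]
green front edge x,y [-0.0541 -0.053 ] [0.0668 0.1304] top edge [-0.016  -0.0192] [0.1226 0.0667]
red base x [-0.03619899  0.07906138] y [-0.02791655  0.03885606]
green base x [-0.03559639  0.07865433] y [0.06153233 0.13851064]
```

```bash
python3 - <<'E'
from plan import *
plan([(.4691,.1736,.1494,-86,1,4),(.4691,.1736,.1494,-86,1,1)])
plan([(.4691,.1736,.1494,-86,1,4),(.4691,.1736,.1494,-86,1,1),(.5188,.1770,.1076,-86,1,10),(.5188,.1770,.1076,-86,1,2)])
E
```

```text
1 0.008 -0.003 0.044 0; 1 0.008 -0.003 0.044 0; 1 0.008 -0.003 0.043 0; 1 0.008 -0.004 0.044 0; 1 0 0 0 0; 1 0 0 0 0; 1 0 0 0 0; 1 0 0 0 0; 1 0 0 0 0; 1 0 0 0 0
end [0.4689 0.1736 0.1492] -86.0 10
1 0.008 -0.003 0.044 0; 1 0.008 -0.003 0.044 0; 1 0.008 -0.003 0.043 0; 1 0.008 -0.004 0.044 0; 1 0 0 0 0; 1 0.013 0 0.01 0; 1 0.012 0 0.01 0; 1 0.013 0 0.011 0; 1 0.012 0 0.01 0; 1 0.013 0 0.011 0
1 0.012 0 0.01 0; 1 0.013 0 0.011 0; 1 0.012 0 0.01 0; 1 0.013 0 0.011 0; 1 0.012 0 0.01 0; 1 0 0 0 0; 1 0 0 0 0; 1 0 0 0 0; 1 0 0 0 0; 1 0 0 0 0
end [0.5188 0.1771 0.1076] -86.0 20
```

>>> arm_command --series "1 0.008 -0.003 0.044 0; 1 0.008 -0.003 0.044 0; 1 0.008 -0.003 0.043 0; 1 0.008 -0.004 0.044 0; 1 0 0 0 0; 1 0.013 0 0.01 0; 1 0.012 0 0.01 0; 1 0.013 0 0.011 0; 1 0 0 0 0; 1 0 0 0 0"

```text
clock: 17.35
position: [0.4853, 0.175, 0.137]
ee_rot: [0.999, 0.034, 0.001, -0.0]
ft_force: [5.5, 1.8, 0.8]
grip_width: 0.516
grasp_force: 47.9
```

```bash
python3 - <<'E'
from ang import *
o=manip.get_obs();print(o["clock"],o["position"],o["ft_force"],o["torque"])
s=viewer.camera("side"); m=sil(s,"pics/side0.png",(160,240,120,190))
for r in m[130:182,165:236]: print("".join(".#"[v] for v in r))
E
```

```text
17.35 [0.48528841 0.17501779 0.13701214] [5.48194436 1.8322599  0.80864174] [ 2.21455575e-01 -1.38996407e+00 -5.62921670e-04]
......................#############################....................
......................#############################....................
......................#############################....................
.......................############################....................
.......................############################....................
.......................############################....................
........................###########################....................
..........................########################.....................
..........................########################.....................
...........................#######################.....................
............................######################.....................
............................######################.....................
............................######################.....................
............................##########
[... 2069 characters left out ...]
......................................#.............
.......................................................................
.......................................................................
.......................................................................
.......................................................................
.......................................................................
.......................................................................
.......................................................................
.......................................................................
.......................................................................
```

>>> arm_command --series "1 0.012 0 0.01 0; 1 0.013 0 0.011 0; 1 0.012 0 0.01 0; 1 0 0 0 0; 1 0 0 0 0; 1 0 0 0 0; 1 0 0 0 0; 1 0 0 0 0; 1 0 0 0 0; 1 0 0 0 0"

```text
clock: 18.65
position: [0.5011, 0.1766, 0.1262]
ee_rot: [0.999, 0.034, 0.003, -0.001]
ft_force: [5.6, 1.2, 13.4]
grip_width: 0.515
grasp_force: 49.0
```

```bash
python3 - <<'E'
from ang import *
o=manip.get_obs();print(o["clock"],o["position"],o["ft_force"],o["torque"])
s=viewer.camera("side"); m=sil(s,"pics/side0.png",(160,240,120,190))
for r in m[145:175,165:236]: print("".join(".#"[v] for v in r))
t=viewer.camera("top"); H=t["pixels"]
q=proj(t,[o["position"]])[0]; print(q)
cv2.imwrite("pics/x_top.png",H[:,:,::-1]); cv2.imwrite("pics/x_side.png",s["pixels"][:,:,::-1])
for b in blobs(mask(t,-8,8),20):
    if 100<b[1][0]<190 and 150<b[1][1]<260: print(b[0],b[1].round(1))
E
```

```text
18.65 [0.501116   0.17659691 0.12623469] [ 5.55545061  1.23637739 13.42467638] [ 0.12568593 -0.96936364 -0.00556766]
.................................#####################.................
......................####.......########.##########...................
.....................######......########.########.....................
.....................#########...########.########.....................
....................############.########.########.....................
....................#####################.########.....................
....................####################...#######.....................
....................###################...########.....................
......................#################....#######.....................
........................###############......#####.....................
..........................############.......####......................
............................##########........#........................
..............................#######............##....................
.................................#####.........
[... 648 characters left out ...]
........................
.......................................................................
.......................................................................
.......................................................................
.......................................................................
.......................................................................
.......................................................................
.......................................................................
[146.27459725 203.40012621]
[159 152  43   7  91] [180.2 155.2]
[114 158  38   6  86] [132.5 160.5]
[138 167  26  15 276] [150.6 174.2]
[132 177  41  53 787] [155.4 210.2]
```

>>> arm_command --series "1 0.005 0 -0.007 0; 1 0.012 0 0.01 0; 1 0.012 0 0.01 0; 1 0.008 0 0.007 0; 1 0 0 0 0; 1 0 0 0 0; 1 0 0 0 0; 1 0 0 0 0; 1 0 0 0 0; 1 0 0 0 0"

```text
clock: 20.0
position: [0.5143, 0.1769, 0.1163]
ee_rot: [0.999, 0.034, 0.001, -0.0]
ft_force: [2.0, 0.0, 5.0]
grip_width: 0.515
grasp_force: 48.1
```

```bash
python3 - <<'E'
from ang import *
o=manip.get_obs();print(o["clock"],o["position"],o["ft_force"],o["torque"])
s=viewer.camera("side"); m=sil(s,"pics/side0.png",(160,240,120,190))
for r in m[148:172,165:236]: print("".join(".#"[v] for v in r))
E
```

```text
20.0 [0.51428203 0.17688255 0.11628575] [1.96275333 0.00796048 4.96950293] [ 0.06883175 -0.4725671   0.00525372]
.........................######......#######..#########................
.........................#######......######.#########.................
........................##########....######..########.................
........................############..######..########.................
........................####################..########.................
.........................###################...#######.................
..........................##################....######.................
............................###############......#####.................
..............................#############.##...####..................
................................##############...###...................
..................................########.###.........................
....................................#####.###..........................
....................................#########........###...............
......................................######.......##..###.............
..........................................#......####.....#............
.................................................###.......##..........
................................................####...................
.................................................###...................
.......................................................................
.......................................................................
.......................................................................
.......................................................................
.......................................................................
........................................................#..............
```

>>> arm_command --series "1 0.006 0 0.005 0; 1 0.006 0 0.005 0; 1 0.004 0 0.003 0; 1 0 0 0 0; 1 0 0 0 0; 1 0.002 0 0.0015 0; 1 0.002 0 0.0015 0; 1 0 0 0 0; 1 0 0 0 0; 1 0 0 0 0"

```text
clock: 21.3
position: [0.5205, 0.1773, 0.1106]
ee_rot: [0.999, 0.034, -0.001, -0.0]
ft_force: [-8.6, -2.7, 20.1]
grip_width: 0.517
grasp_force: 49.3
```

>>> arm_command --series "1 -0.002 0 -0.002 0; 0 0 0 0 0; 0 0 0 0 0; 0 0 0 0 0; 0 0 0 0 0; 0 0 0 0 0; 0 0 0 -0.06 0; 0 0 0 -0.12 0; 0 0 0 -0.12 0; 0 -0.02 -0.1 0 0"

```text
clock: 22.55
position: [0.5128, 0.2146, 0.2349]
ee_rot: [1.0, 0.031, 0.003, -0.001]
ft_force: [0.5, 1.4, -0.9]
grip_width: 0.999
grasp_force: 0.0
```

```bash
python3 - <<'E'
from ang import *
o=manip.get_obs();print(o["clock"],o["position"],yawy(o["ee_rot"]),o["ft_force"],o["joint_pos"].round(2))
s=viewer.camera("side"); m=sil(s,"pics/side0.png",(160,240,120,190))
for r in m[135:172,165:236]: print("".join(".#"[v] for v in r))
C=np.array([.5528,.1787]); a=np.radians(-176); ex=np.array([np.cos(a),np.sin(a),0]); ey=np.array([-np.sin(a),np.cos(a),0])
O=np.array([*C,.02])+.0116*ex; ax=ex*.766+np.array([0,0,.643]); nn=-ex*.643+np.array([0,0,.766])
seat=O-.04*ex+[0,0,.022]
print("expected head corners side (under R,L, key R,L)",proj(s,[seat+.17*ax+.023*ey,seat+.17*ax-.023*ey,seat+.17*ax+.023*ey+.022*nn,seat+.17*ax-.023*ey+.022*nn]).round(1).tolist())
t=viewer.camera("top")
for b in blobs(mask(t,-8,8),60):
    if 100<b[1][0]<190 and 150<b[1][1]<260: print(b[0],b[1].round(1))
print("expected top head key/under corners",proj(t,[seat+l*ax+w*ey+n*nn for l in(.13,.17) for w in(.023,-.023) for n in(0,.022)]).round(1).tolist())
plan([(.4543,-.3415,.12,-87.4,0,6),(.4543,-.3415,.008,-87.4,0,3)])
E
```

```text
22.55 [0.5127527  0.21464247 0.23493511] -86.4376531555243 [ 0.53671438  1.37611368 -0.87731814] [-0.85  0.17  0.42  1.66 -0.07  1.33 -1.93]
.......................................................................
.......................................................................
.......................................................................
.......................................................................
.......................................................................
.......................................................................
.......................................................................
.......................................................................
.......................................................................
.......................................................................
.......................................................................
.......................................................................
.......................................................................
.......................
[... 1872 characters left out ...]
87] [132.3 160.6]
[138 167  26  15 281] [150.5 174.3]
[134 177  39  44 768] [156.9 206.1]
expected top head key/under corners [[156.2, 210.1], [153.9, 203.6], [138.4, 211.8], [135.8, 205.4], [153.6, 221.1], [151.2, 214.6], [135.2, 222.9], [132.5, 216.4]]
0 -0.022 0.127 0.025 0.001; 0 -0.021 0.127 0.025 0.001; 0 -0.021 0.127 0.025 0.001; 0 -0.021 0.127 0.025 0.001; 0 -0.02 0.127 0.025 0.001; 0 -0.02 0.127 0.025 0.001; 0 -0.019 0.127 0.026 0.001; 0 -0.019 0.127 0.025 0.001; 0 -0.018 0.127 0.026 0; 0 -0.019 0.127 0.025 0.001
0 -0.018 0.127 0.026 0; 0 0 0 0.093 0; 0 0 0 0.093 0; 0 0 0 0.094 0; 0 0 0 0 0; 0 0 0 0 0; 0 0 0 0 0; 0 0 0 0 0; 0 0 0 0 0; 0 0 0 0 0
end [ 0.4543 -0.3416  0.0079] -87.4 20
```

>>> arm_command --series "0 -0.022 0.127 0.025 0.001; 0 -0.021 0.127 0.025 0.001; 0 -0.021 0.127 0.025 0.001; 0 -0.021 0.127 0.025 0.001; 0 -0.02 0.127 0.025 0.001; 0 -0.02 0.127 0.025 0.001; 0.15 -0.019 0.127 0.026 0.001; 0.15 -0.019 0.127 0.025 0.001; 0.15 -0.018 0.127 0.026 0; 0.15 -0.019 0.127 0.025 0.001"

```text
clock: 23.9
position: [0.4574, -0.2964, 0.1293]
ee_rot: [1.0, 0.02, 0.0, -0.0]
ft_force: [0.8, 0.6, -0.1]
grip_width: 0.847
grasp_force: 0.0
```

>>> arm_command --series "0.15 -0.018 0.127 0.026 0; 0.15 0 0 0.093 0; 0.15 0 0 0.093 0; 0.15 0 0 0.086 0; 0.15 0 0 0.008 0; 1 0 0 0 0; 1 0 0 0 0; 1 0 0 0 0; 1 0 0 0 0; 1 0 0 0 0"

```text
clock: 25.15
position: [0.4533, -0.3466, 0.0091]
ee_rot: [1.0, 0.02, 0.001, 0.0]
ft_force: [-2.3, 1.4, 6.1]
grip_width: 0.511
grasp_force: 40.3
```

```bash
python3 - <<'E'
from plan import *
o=manip.get_obs(); print(yawy(o["ee_rot"]),o["joint_pos"].round(2))
plan([(.4533,-.3466,.13,-87.7,1,3),(.44,-.05,.24,0,1,8),(.4331,.271,.24,94,1,8),(.4331,.271,.145,94,1,2),(.4331,.271,.093,94,1,7)])
E
```

```text
-87.69918111992173 [-0.01  0.52  0.73  1.85 -0.43  0.93 -0.62]
1 0 0 -0.101 0; 1 0 0 -0.101 0; 1 0 0 -0.1 0; 1 0 -0.082 -0.031 -0.054; 1 0.014 -0.081 -0.031 -0.054; 1 0.027 -0.078 -0.03 -0.054; 1 0.04 -0.072 -0.031 -0.054; 1 0.051 -0.065 -0.03 -0.054; 1 0.062 -0.055 -0.031 -0.054; 1 0.07 -0.044 -0.03 -0.054
1 0.076 -0.031 -0.031 -0.055; 1 0.081 -0.018 -0.03 -0.054; 1 0.08 -0.002 0 -0.052; 1 0.079 0.011 0 -0.052; 1 0.077 0.024 0 -0.052; 1 0.072 0.036 0 -0.052; 1 0.065 0.048 0 -0.052; 1 0.056 0.057 0 -0.052; 1 0.046 0.066 0 -0.053; 1 0.034 0.072 0 -0.052
1 0.022 0.077 0 -0.053; 1 0.01 0.08 0 -0.052; 1 0 0 0.119 0; 1 0 0 0.118 0; 1 0 0 0.019 0; 1 0 0 0.019 0; 1 0 0 0.018 0; 1 0 0 0.019 0; 1 0 0 0.018 0; 1 0 0 0.019 0
1 0 0 0.018 0; 1 0 0 0 0; 1 0 0 0 0; 1 0 0 0 0; 1 0 0 0 0; 1 0 0 0 0; 1 0 0 0 0; 1 0 0 0 0; 1 0 0 0 0; 1 0 0 0 0
end [0.433  0.2709 0.0931] 93.9 40
```

>>> arm_command --series "1 0 0 -0.101 0; 1 0 0 -0.101 0; 1 0 0 -0.1 0; 1 0 -0.082 -0.031 -0.054; 1 0.014 -0.081 -0.031 -0.054; 1 0.027 -0.078 -0.03 -0.054; 1 0.04 -0.072 -0.031 -0.054; 1 0.051 -0.065 -0.03 -0.054; 1 0.062 -0.055 -0.031 -0.054; 1 0.07 -0.044 -0.03 -0.054"

```text
clock: 26.4
position: [0.4421, -0.1146, 0.2151]
ee_rot: [0.816, 0.578, 0.001, 0.0]
ft_force: [0.6, 0.4, -0.8]
grip_width: 0.51
grasp_force: 41.0
```

>>> arm_command --series "1 0.076 -0.031 -0.031 -0.055; 1 0.081 -0.018 -0.03 -0.054; 1 0.08 -0.002 0 -0.052; 1 0.079 0.011 0 -0.052; 1 0.077 0.024 0 -0.052; 1 0.072 0.036 0 -0.052; 1 0.065 0.048 0 -0.052; 1 0.056 0.057 0 -0.052; 1 0.046 0.066 0 -0.053; 1 0.034 0.072 0 -0.052"

```text
clock: 27.65
position: [0.4339, 0.208, 0.2392]
ee_rot: [0.128, 0.992, 0.001, 0.001]
ft_force: [0.2, -0.0, -1.4]
grip_width: 0.51
grasp_force: 41.0
```

```bash
python3 - <<'E'
from plan import *
o=manip.get_obs(); print(o["clock"],o["position"],yawy(o["ee_rot"]),o["joint_pos"].round(2))
plan([(.4331,.271,.24,94,1,2),(.4331,.271,.14,94,1,2),(.4331,.271,.12,94,1,2),(.4331,.271,.12,94,1,1)])
E
```

```text
27.65 [0.43386543 0.20799343 0.23916035] 75.29173563036275 [-0.83 -0.01  0.29  1.82  0.    1.33  0.77]
1 0.021 0.076 -0.001 -0.052; 1 0.008 0.078 -0.001 -0.052; 1 0 0 0.125 0; 1 0 0 0.125 0; 1 0 0 0.025 0; 1 0 0 0.025 0; 1 0 0 0 0; 1 0 0 0 0; 1 0 0 0 0; 1 0 0 0 0
end [0.4332 0.2709 0.12  ] 94.0 10
```

>>> arm_command --series "1 0.022 0.075 -0.001 -0.053; 1 0.008 0.077 -0.001 -0.052; 1 0 0 0.125 0; 1 0 0 0.1 0; 1 0 0 0.025 0; 1 0 0 0.02 0; 1 0 0 0.02 0; 1 0 0 0.02 0; 1 0 0 0.02 0; 1 0 0 0 0"

```text
clock: 28.9
position: [0.4323, 0.2699, 0.1073]
ee_rot: [-0.034, 0.999, 0.0, -0.0]
ft_force: [-4.9, 1.0, 0.4]
grip_width: 0.502
grasp_force: 40.5
```

```bash
python3 - <<'E'
from plan import *
o=manip.get_obs(); print(o["clock"],o["position"],yawy(o["ee_rot"]),o["ft_force"],o["torque"])
t=viewer.camera("top");s=viewer.camera("side")
for c in(t,s):
  print([(b[0],b[1].round(1)) for b in blobs(mask(c,105,125),20) if 90<b[1][0]<230 and b[1][1]<260])
E
```

```text
28.9 [0.43229222 0.26994986 0.10729738] 93.94512097136302 [-4.91657509  1.00260686  0.38236992] [ 0.14097596  1.05356871 -0.01560671]
[(array([102, 172,  26,  14, 259], dtype=int32), array([114.6, 178.5])), (array([118, 180,  20,  42, 453], dtype=int32), array([128.7, 204.5])), (array([ 97, 205,  21,  17, 287], dtype=int32), array([108. , 212.9]))]
[(array([180, 142,  12,  13, 103], dtype=int32), array([185.8, 148.1])), (array([181, 168,  26,  15, 212], dtype=int32), array([194.6, 175.5])), (array([214, 169,   6,   6,  24], dtype=int32), array([215.9, 171.9]))]
```

Tilting in progress; lower the last 14 mm, then lift, turn 180° and check.

>>> arm_command --series "1 0 0 0.011 0; 1 0 0 0.012 0; 1 0 0 0.012 0; 1 0 0 0.002 0; 1 0 0 0 0; 1 0 0 -0.06 0; 1 0 0 -0.13 0; 1 0 0 -0.13 0; 1 0 0 -0.05 0.059; 1 0 0 0 0.059"

```text
clock: 30.25
position: [0.4336, 0.2697, 0.2421]
ee_rot: [0.154, 0.988, 0.001, 0.001]
ft_force: [-0.1, 0.3, -1.7]
grip_width: 0.496
grasp_force: 48.8
```

```bash
python3 - <<'E'
from plan import *
o=manip.get_obs(); print(o["clock"],o["position"],yawy(o["ee_rot"]),o["ft_force"])
# blue dock: pre-insert with g=90, normal 13, back 75
a=np.radians(-176); ex=np.array([np.cos(a),np.sin(a),0]); ey=np.array([-np.sin(a),np.cos(a),0])
O=np.array([.5528,.1787,.02])+.0116*ex-.1003*ey; ax=ex*.766+np.array([0,0,.643]); nn=-ex*.643+np.array([0,0,.766])
F=O-.04*ex+[0,0,.022]+.09*ax+.013*nn; B=F+.075*ax; print("F",F,"B",B)
plan([(B[0],B[1],.22,-86,1,15),(*B,-86,1,2)])
E
```

```text
30.25 [0.43363793 0.26972191 0.24209116] 72.30215115882008 [-0.05101661  0.30640075 -1.6797519 ]
F [0.51370082 0.27651084 0.109828  ] B [0.45639076 0.27250333 0.158053  ]
1 -0.003 0.001 0.003 0.055; 1 -0.003 0.002 0.003 0.055; 1 -0.003 0.003 0.004 0.055; 1 -0.002 0.003 0.003 0.055; 1 -0.002 0.003 0.004 0.055; 1 -0.001 0.003 0.003 0.055; 1 0 0.004 0.004 0.055; 1 0 0.004 0.003 0.055; 1 0.001 0.003 0.004 0.055; 1 0.001 0.003 0.003 0.055
1 0.002 0.003 0.004 0.055; 1 0.003 0.003 0.003 0.055; 1 0.003 0.002 0.004 0.055; 1 0.003 0.001 0.003 0.055; 1 0.003 0.001 0.004 0.055; 1 0.004 0 0.003 0.054; 1 0 0 0.078 0; 1 0 0 0.077 0; 1 0 0 0 0; 1 0 0 0 0
end [0.4564 0.2726 0.1581] -85.9 20
```

>>> arm_command --series "1 -0.003 0.001 0.003 0.055; 1 -0.003 0.002 0.003 0.055; 1 -0.003 0.003 0.004 0.055; 1 -0.002 0.003 0.003 0.055; 1 -0.002 0.003 0.004 0.055; 1 -0.001 0.003 0.003 0.055; 1 0 0.004 0.004 0.055; 1 0 0.004 0.003 0.055; 1 0.001 0.003 0.004 0.055; 1 0.001 0.003 0.003 0.055"

```text
clock: 31.5
position: [0.447, 0.2706, 0.2263]
ee_rot: [0.851, 0.525, -0.0, 0.0]
ft_force: [-0.3, -0.8, -1.7]
grip_width: 0.497
grasp_force: 48.7
```

>>> arm_command --series "1 0.002 0.003 0.004 0.055; 1 0.003 0.003 0.003 0.055; 1 0.003 0.002 0.004 0.055; 1 0.003 0.001 0.003 0.055; 1 0.003 0.001 0.004 0.055; 1 0.004 0 0.003 0.054; 1 0 0 0 0; 1 0 0 0 0; 1 0 0 0 0; 1 0 0 0 0"

```text
clock: 32.75
position: [0.4554, 0.2725, 0.2181]
ee_rot: [0.999, 0.039, 0.0, -0.0]
ft_force: [-0.8, -0.8, -1.3]
grip_width: 0.492
grasp_force: 48.7
```

```bash
python3 - <<'E'
from ang import *
o=manip.get_obs();P=o["position"];print(o["clock"],P,yawy(o["ee_rot"]),o["joint_pos"].round(2))
s=viewer.camera("side"); m=sil(s,"pics/side0.png",(130,240,100,165))
q=proj(s,[P])[0]; print(q)
x0,y0=int(q[0])-40,int(q[1])-15; print(x0,y0)
for r in m[y0:y0+45,x0:x0+75]: print("".join(".#"[v] for v in r))
t=viewer.camera("top")
print([(b[0],b[1].round(1)) for b in blobs(mask(t,105,125),20) if 70<b[1][0]<230 and b[1][1]<290])
E
```

```text
32.75 [0.45543817 0.27245561 0.2181464 ] -85.4865606868239 [-0.99  0.12  0.4   1.74 -0.05  1.29 -2.07]
[177.4245815  125.10443314]
137 110
.................................#################.........................
.................................###############...........................
.................................##############............................
...............................#.######...#####............................
.................................#####..#######............................
...................####..........#############.............................
..................########........########.###.............................
.................############.....#####.##.###.............................
.................##############...#####.##.####............................
.................#####################..#######............................
.................#####################..#######............................
................######################.########............................
.................####################...###......
[... 1975 characters left out ...]
........####...............
.......................................................######..............
.......................................................##########..........
......................................................############.........
......................................................##############.......
......................................................################.....
.......................................................################....
[(array([102, 172,  26,  13, 245], dtype=int32), array([115.1, 178.2])), (array([111, 180,  27,  43, 536], dtype=int32), array([126.5, 206.6])), (array([ 76, 228,  25,  21, 412], dtype=int32), array([ 87.7, 237.8]))]
```

```bash
cat > m.py <<'E'
from ang import *
s=viewer.camera("side");o=manip.get_obs();P=o["position"]
q=proj(s,[P])[0]; h=np.radians(yawy(o["ee_rot"])-90)
m=sil(s,"pics/side0.png",(130,240,100,int(q[1])+20))
n=np.array([-np.sin(h),np.cos(h),0]); n*=-np.sign(n[1]); p=P+n*.023
xs=[x for x in range(int(q[0])-18,int(q[0])+26) if not q[0]-8<x<q[0]+4]
lo=[(x,max(np.nonzero(m[:,x])[0])+.5) for x in xs]
a,z=plane_pts(s,lo,p,h); k=np.polyfit(a,z,1); th=np.arctan(k[0])
print("tilt",np.degrees(th),"tcp normal",(P[2]-k[1])*np.cos(th))
foot=max(np.nonzero(m[int(q[1])-5:])[1]); ys=np.nonzero(m[:,foot])[0]
a,z=plane_pts(s,[(foot-3,max(np.nonzero(m[:,foot-3])[0])+.5)],p,h); print("foot low rel",a,z-P[2],"g",np.hypot(a,z-P[2]))
E
python3 m.py
```

```text
tilt 27.080132053482675 tcp normal 0.014881668132086232
foot low rel [-0.06986693] [-0.05391665] g [0.08825187]
```

```bash
python3 - <<'E'
from plan import *
plan([(.4331,.271,.22,94,1,17),(.4331,.271,.13,94,1,2),(.4331,.271,.13,94,1,1)])
E
cat > m2.py <<'E'
from ang import *
s=viewer.camera("side");o=manip.get_obs();P=o["position"]; print(o["clock"],P,o["ft_force"].round(1))
q=proj(s,[P])[0]; h=np.radians(yawy(o["ee_rot"])-90)
m=sil(s,"pics/side0.png",(100,int(q[0])-4,100,int(q[1])+45))
n=np.array([-np.sin(h),np.cos(h),0]); n*=-np.sign(n[1]); p=P+n*.023
x0,y0=int(q[0])-40,int(q[1])-8; print(q,x0,y0)
for r in m[y0:y0+48,x0:x0+44]: print("".join(".#"[v] for v in r))
E
```

```text
1 -0.003 0 0 -0.052; 1 -0.003 -0.001 0 -0.053; 1 -0.003 -0.001 0 -0.052; 1 -0.003 -0.001 0 -0.053; 1 -0.002 -0.002 0 -0.052; 1 -0.002 -0.002 0 -0.053; 1 -0.002 -0.002 0 -0.052; 1 -0.001 -0.003 0 -0.053; 1 -0.001 -0.003 0 -0.052; 1 0 -0.003 0 -0.053
1 0 -0.003 -0.001 -0.052; 1 0.001 -0.003 0 -0.053; 1 0.001 -0.003 -0.001 -0.052; 1 0.002 -0.002 0 -0.053; 1 0.002 -0.002 -0.001 -0.052; 1 0.002 -0.002 0 -0.053; 1 0.002 -0.001 -0.001 -0.052; 1 0.003 -0.001 0 -0.053; 1 0.003 0 -0.001 -0.052; 1 0 0 0.113 0
1 0 0 0.112 0; 1 0 0 0 0; 1 0 0 0 0; 1 0 0 0 0; 1 0 0 0 0; 1 0 0 0 0; 1 0 0 0 0; 1 0 0 0 0; 1 0 0 0 0; 1 0 0 0 0
end [0.433  0.2711 0.1301] 93.9 30
```

>>> arm_command --series "1 -0.003 0 -0.02 -0.058; 1 -0.003 -0.001 0 -0.058; 1 -0.003 -0.001 0 -0.058; 1 -0.003 -0.001 0 -0.058; 1 -0.002 -0.002 0 -0.058; 1 -0.002 -0.003 0 -0.058; 1 -0.002 -0.003 0 -0.058; 1 -0.001 -0.003 0 -0.058; 1 -0.001 -0.004 0 -0.058; 1 0 -0.004 0 -0.058"

```text
clock: 34.15
position: [0.442, 0.2709, 0.2261]
ee_rot: [0.579, 0.815, 0.0, 0.0]
ft_force: [-0.6, -1.6, -1.7]
grip_width: 0.491
grasp_force: 48.7
```

>>> arm_command --series "1 0.001 -0.004 0 -0.058; 1 0.001 -0.004 0 -0.058; 1 0.002 -0.003 0 -0.058; 1 0.003 -0.003 0 -0.058; 1 0.003 -0.002 0 -0.058; 1 0.003 -0.001 0 -0.058; 1 0.003 -0.001 0.1 -0.058; 1 0.003 0 0.13 -0.012; 1 0 0 0.03 0; 1 0 0 0.02 0"

```text
clock: 35.4
position: [0.4311, 0.2701, 0.1148]
ee_rot: [-0.035, 0.999, 0.0, 0.0]
ft_force: [0.1, -0.3, -0.9]
grip_width: 0.493
grasp_force: 48.7
```

```bash
python3 m2.py
```

```text
35.45 [0.43098915 0.27001961 0.11428728] [-0.7 -0.8 -3.5]
[174.37976838 156.97763766] 134 148
................................####........
................................####........
................................####........
.................................###........
.................................###........
..................................##........
..................................##........
.................................###........
................................####........
...............................#####........
..............................######........
.............................#######........
............................########........
..........................##########........
.........................###########........
.........................###########........
.......................#############........
......................##############........
.....................###############........
.....................###############........
...................#################........
..................##################........
................
[... 453 characters left out ...]
.######..................
.....................####...................
............................................
............................................
............................................
............................................
............................................
............................................
...................................#........
................................####........
...............................#####........
...............................#####........
..............................######........
..........................##########........
.......................#############........
....................################........
```

```bash
cat >> m2.py <<'E'
xs=[x for x in range(int(q[0])-16,int(q[0])-6)]
lo=[(x,max(np.nonzero(m[:int(q[1])+28,x])[0])+.5) for x in xs]
a,z=plane_pts(s,lo,p,h); k=np.polyfit(a,z,1); print("tilt",np.degrees(np.arctan(k[0])),"normal",(P[2]-k[1])*np.cos(np.arctan(k[0])))
E
python3 m2.py | tail -1
```

```text
tilt 30.082476356389172 normal 0.00983987921098982
```

>>> arm_command --series "1 0 0 0.012 0; 1 0 0 0.012 0; 1 0 0 0.012 0; 1 0 0 0.012 0; 1 0 0 0.012 0; 1 0 0 0.008 0; 1 0 0 0 0; 1 0 0 0 0; 1 0 0 0 0; 1 0 0 0 0"

```text
clock: 36.75
position: [0.4305, 0.2698, 0.0881]
ee_rot: [-0.036, 0.999, 0.0, -0.0]
ft_force: [-7.7, -3.8, 18.5]
grip_width: 0.494
grasp_force: 48.6
```

```bash
python3 m2.py
```

```text
36.8 [0.43044928 0.26979669 0.0881488 ] [-7.4 -4.  17.8]
[175.14012278 164.2132445 ] 135 156
................................####........
................................####........
................................####........
................................####........
.................................###........
............................................
............................................
...................................#........
...................................#........
...................................#........
..................................##........
..................................##........
.................................###........
.................................###........
................................####........
................................####........
...............................#####........
...............................#####........
...............................#####........
..............................######........
..............................######........
.............................#######........
.................
[... 503 characters left out ...]
###########........
..........................##########........
..........................##########........
..........................##########........
...........................#########........
.............................#######........
.............................#######........
...............................#####........
..............................######........
.............................#######........
.............................#######........
............................########........
............................########........
...........................#########........
..........................##########........
tilt -34.93820917111914 normal 0.09298525317225804
```

```bash
python3 - <<'E'
from ang import *
s=viewer.camera("side");o=manip.get_obs();P=o["position"];h=np.radians(yawy(o["ee_rot"])-90)
n=np.array([-np.sin(h),np.cos(h),0]); n*=np.sign(n[1])
for nm,pts in dict(before=[(166,157),(148.5,174)],now=[(169.5,165),(159.5,187)]).items():
    a,z=plane_pts(s,pts,P+n*.023,h); print(nm,a,z,np.degrees(np.arctan2(z[0]-z[1],a[0]-a[1])))
a,z=plane_pts(s,[(163,194.5),(168,197)],P-n*.023,h); print("foot low",a,z)
E
```

```text
before [-0.01801792 -0.0875569 ] [0.11199146 0.07246134] 29.616489698688216
now [-0.00923564 -0.05655387] [0.07983347 0.01247946] 54.91080627379323
foot low [-0.06914833 -0.05279812] [ 0.00824799 -0.00774383]
```

>>> arm_command --series "1 0 0 -0.015 0; 1 0.035 0 0 0; 1 0.035 0 0 0; 1 0 0 0.015 0; 1 0 0 0.012 0; 1 0 0 0.013 0; 1 0 0 0 0; 1 0 0 0 0; 1 0 0 -0.1 0; 1 0 0 0 0"

```text
clock: 38.1
position: [0.4042, 0.2689, 0.1196]
ee_rot: [-0.036, 0.999, 0.002, 0.002]
ft_force: [-0.3, 0.2, -1.6]
grip_width: 0.495
grasp_force: 49.0
```

```bash
python3 m2.py
```

```text
38.15 [0.40342836 0.2683639  0.11810528] [ 0.4 -0.6 -1.8]
[166.73073867 158.22944161] 126 150
.................................###........
.................................###........
.................................###........
..................................##........
...................................#........
...................................#........
..................................##........
.................................###........
................................####........
................................####........
.............................#######........
.............................#######........
............................########........
..........................##########........
..........................##########........
..........................##########........
........................############........
.......................#############........
......................##############........
.....................###############........
...................#################........
...................#################........
................
[... 503 characters left out ...]
###.................
............................................
............................................
............................................
............................................
............................................
............................................
............................................
...................................#........
................................####........
...............................#####........
................................####........
............................########........
.........................###########........
.....................###############........
tilt 24.73028074839651 normal 0.01964510422823149
```

>>> arm_command --series "1 -0.034 0 0 0; 1 -0.034 0 0 0; 1 0 0 0.02 0; 1 0 0 0.02 0; 1 0 0 0.018 0; 1 0 0 0.012 0; 1 0 0 0 0; 1 0 0 0 0; 1 0 0 -0.04 0; 1 0 0 -0.06 0"

```text
clock: 39.4
position: [0.4301, 0.2695, 0.1301]
ee_rot: [-0.036, 0.999, -0.0, 0.0]
ft_force: [0.7, -0.7, -1.0]
grip_width: 0.497
grasp_force: 48.9
```

```bash
python3 m2.py
```

```text
39.45 [0.43172538 0.270569   0.13377368] [2.6 2.  2.2]
[173.84572651 151.42378337] 133 143
................................####........
................................####........
................................####........
................................####........
.................................###........
.................................###........
...................................#........
...................................#........
..................................##........
.................................###........
................................####........
..............................######........
.............................#######........
.............................#######........
............................########........
..........................##########........
.........................###########........
.........................###########........
.......................#############........
......................##############........
......................##############........
.....................###############........
...................
[... 502 characters left out ...]
##................
.....................######.................
.......................###..................
............................................
............................................
............................................
............................................
............................................
............................................
............................................
............................................
............................................
............................................
...................................#........
................................####........
tilt 26.604671517411088 normal 0.020509265420558642
```

>>> arm_command --series "1 0 0 0.05 0; 1 0 0 0.025 0; 1 0 0 0.02 0; 1 0 0 0.012 0; 1 0 0 0 0; 1 0 0 0 0; 1 0 0 -0.02 0; 1 0 0 -0.03 0; 1 0 0 -0.05 0; 1 0 0 0 0" --newtons 20

```text
clock: 40.7
position: [0.4311, 0.2704, 0.128]
ee_rot: [-0.036, 0.999, 0.001, 0.002]
ft_force: [0.4, 0.7, -2.2]
grip_width: 0.499
grasp_force: 56.0
```

```bash
python3 m2.py
```

```text
40.75 [0.43044334 0.27003131 0.126883  ] [-0.   0.4 -3.2]
[173.79712246 153.50881797] 133 145
................................####........
.................................###........
.................................###........
.................................###........
...................................#........
............................................
...................................#........
..................................##........
.................................###........
................................####........
...............................#####........
..............................######........
..............................######........
.............................#######........
............................########........
...........................#########........
...........................#########........
.........................###########........
........................############........
........................############........
.......................#############........
......................##############........
................
[... 504 characters left out ...]
#####..............
.........................####...............
............................................
............................................
............................................
............................................
............................................
............................................
............................................
............................................
............................................
...................................#........
................................####........
...............................#####........
...............................#####........
tilt 13.214339590480284 normal 0.04131899691516326
```

```bash
python3 - <<'E'
from plan import *
B=(.4564,.2725,.1581)
plan([(.4311,.2704,.215,94,1,2),(.4564,.2725,.215,-86,1,17)])
E
```

```text
1 -0.001 0 -0.11 0; 1 -0.001 0.001 -0.11 0.001; 1 -0.003 0 0 0.053; 1 -0.003 0.001 0 0.053; 1 -0.003 0.001 0 0.053; 1 -0.003 0.002 0 0.053; 1 -0.003 0.002 0 0.053; 1 -0.002 0.002 0 0.052; 1 -0.002 0.003 0 0.053; 1 -0.001 0.003 0 0.052
1 -0.001 0.003 0 0.053; 1 0 0.003 0 0.052; 1 0 0.003 0 0.053; 1 0.001 0.003 0 0.052; 1 0.001 0.003 0 0.053; 1 0.002 0.003 0 0.052; 1 0.003 0.003 0 0.053; 1 0.003 0.002 0 0.052; 1 0.003 0.002 0 0.053; 1 0.003 0.001 0 0.052
1 0.003 0 0 0.053; 1 0 0 0 0; 1 0 0 0 0; 1 0 0 0 0; 1 0 0 0 0; 1 0 0 0 0; 1 0 0 0 0; 1 0 0 0 0; 1 0 0 0 0; 1 0 0 0 0
end [0.4562 0.2726 0.2149] -86.1 30
```

>>> arm_command --series "1 0 0 -0.1 0; 1 0 0 -0.1 0.04; 1 -0.003 0 -0.02 0.058; 1 -0.003 0.001 0 0.058; 1 -0.003 0.002 0 0.058; 1 -0.003 0.002 0 0.058; 1 -0.003 0.003 0 0.058; 1 -0.002 0.003 0 0.058; 1 -0.002 0.003 0 0.058; 1 -0.001 0.003 0 0.058"

```text
clock: 42.0
position: [0.4408, 0.2694, 0.2132]
ee_rot: [0.688, 0.726, -0.0, 0.0]
ft_force: [1.0, -0.0, -2.2]
grip_width: 0.493
grasp_force: 56.0
```

>>> arm_command --series "1 -0.001 0.003 0 0.058; 1 0 0.003 0 0.058; 1 0 0.003 0 0.058; 1 0.002 0.003 0 0.058; 1 0.002 0.003 0 0.058; 1 0.003 0.003 0 0.058; 1 0.003 0.003 0 0.058; 1 0.003 0.002 0 0.058; 1 0.003 0.001 0 0.032; 1 0 0 0 0"

```text
clock: 43.25
position: [0.4532, 0.2675, 0.2134]
ee_rot: [0.999, 0.036, -0.0, 0.0]
ft_force: [0.5, 0.3, -2.1]
grip_width: 0.492
grasp_force: 56.0
```

```bash
python3 - <<'E'
from ang import *
exec(open("m.py").read())
print(o["clock"],P,yawy(o["ee_rot"]),q,o["grasp_force"])
x0,y0=int(q[0])-40,int(q[1])-12
for r in m[y0:y0+40,x0:x0+75]: print("".join(".#"[v] for v in r))
E
```

```text
tilt 34.40001251015482 tcp normal 0.016024894533982533
foot low rel [-0.06392873] [-0.06320363] g [0.08989762]
43.3 [0.45316545 0.26760123 0.21348849] -85.77466704018316 [177.61891863 127.06503195] 55.96365632023662
...................#####.........######...#####............................
..................#######.........#####.##.###.............................
..................#########.......########.####............................
.................############.....#####.#######............................
.................##############...#####.##.####............................
.................######################.#######............................
.................######################.#######............................
.................#####################..#######............................
...................###################.#######.............................
....................#################...####...............................
.......................##############...#######............................
.........................############...########
[... 1455 characters left out ...]
................
...........................................................................
...........................................................................
...........................................................................
...........................................................................
...........................................................................
...........................................................................
...........................................................................
...........................................................................
...........................................................................
```

```bash
python3 - <<'E'
from plan import *
plan([(.4627,.2729,.1501,-86,1,4),(.4878,.2747,.1290,-86,1,5),(.4878,.2747,.1290,-86,1,1)])
E
```

```text
1 0.006 -0.003 0.04 0; 1 0.006 -0.003 0.039 0; 1 0.006 -0.003 0.04 0.001; 1 0.007 -0.002 0.039 0; 1 0.013 0 0.011 0; 1 0.012 0 0.011 0; 1 0.013 0 0.01 0; 1 0.012 0 0.011 0; 1 0.013 -0.001 0.01 0; 1 0 0 0 0
end [0.4879 0.2749 0.1291] -86.0 10
```

>>> arm_command --series "1 0.006 -0.003 0.04 0; 1 0.006 -0.003 0.039 0; 1 0.006 -0.003 0.04 0.001; 1 0.007 -0.002 0.039 0; 1 0.013 0 0.011 0; 1 0.012 0 0.011 0; 1 0.013 0 0.01 0; 1 0.012 0 0.011 0; 1 0.013 -0.001 0.01 0; 1 0 0 0 0"

```text
clock: 44.55
position: [0.491, 0.2767, 0.1324]
ee_rot: [0.999, 0.034, 0.003, -0.002]
ft_force: [5.4, 3.3, 8.3]
grip_width: 0.493
grasp_force: 37.3
```

```bash
python3 - <<'E'
from ang import *
exec(open("m.py").read())
print(o["clock"],P,yawy(o["ee_rot"]),q,o["ft_force"],o["torque"])
x0,y0=int(q[0])-40,int(q[1])-10
m=sil(s,"pics/side0.png",(130,240,100,190))
for r in m[y0:y0+40,x0:x0+75]: print("".join(".#"[v] for v in r))
E
```

```text
Traceback (most recent call last):
ValueError: max() iterable argument is empty
```

>>> arm_command --series "1 0.005 -0.004 -0.006 0; 1 0.012 0 0.01 0; 1 0.012 0 0.01 0; 1 0 0 0 0; 1 0 0 0 0; 1 0 0 0 0; 1 0 0 0 0; 1 0 0 0 0; 1 0 0 0 0; 1 0 0 0 0"

```text
clock: 45.85
position: [0.5018, 0.2782, 0.1257]
ee_rot: [0.999, 0.034, 0.002, -0.001]
ft_force: [6.0, 1.3, 7.0]
grip_width: 0.498
grasp_force: 39.7
```

```bash
python3 - <<'E'
from ang import *
s=viewer.camera("side");o=manip.get_obs();P=o["position"];q=proj(s,[P])[0]
print(o["clock"],P,yawy(o["ee_rot"]),q,o["ft_force"],o["torque"])
x0,y0=int(q[0])-40,int(q[1])-10
m=sil(s,"pics/side0.png",(130,240,100,190))
for r in m[y0:y0+36,x0:x0+75]: print("".join(".#"[v] for v in r))
E
```

```text
45.9 [0.50178122 0.27818166 0.12568803] -86.1073788144236 [191.99678037 147.8111778 ] [5.20241904 1.53256704 7.16685021] [ 0.43838534 -1.23741888 -0.05783044]
................##########.......###############...........................
...............#############.....###############...........................
...............##############....###############...........................
................###############..###############...........................
.................###############################...........................
...................#############################...........................
....................############################...........................
......................##########################...........................
........................########################...........................
..........................######################...........................
............................###################............................
..............................################.............................
.............................
[... 1094 characters left out ...]
...####.....###.
..............................................................####.........
...............................................................###.........
...........................................................................
...........................................................................
...........................................................................
...........................................................................
...........................................................................
...........................................................................
..............................................###..........................
```

>>> arm_command --series "1 0.003 0 -0.004 0; 1 0.009 0 0.0075 0; 1 0.008 0 0.0065 0; 1 0.006 0 0.005 0; 1 0 0 0 0; 1 0 0 0 0; 1 0 0 0 0; 1 0 0 0 0; 1 0 0 0 0; 1 0 0 0 0"

```text
clock: 47.15
position: [0.5106, 0.2782, 0.1184]
ee_rot: [0.999, 0.034, 0.001, -0.0]
ft_force: [4.9, 1.4, 4.5]
grip_width: 0.498
grasp_force: 39.0
```

>>> arm_command --series "1 0.006 0 0.005 0; 1 0.006 0 0.005 0; 1 0.004 0 0.003 0; 1 0 0 0 0; 1 0.003 0 0.003 0; 1 0.002 0 0.002 0; 1 0 0 0 0; 1 0 0 0 0; 1 0 0 0 0; 1 0 0 0 0"

```text
clock: 48.4
position: [0.5188, 0.2789, 0.1116]
ee_rot: [0.999, 0.034, 0.0, -0.0]
ft_force: [2.2, -0.2, 8.9]
grip_width: 0.493
grasp_force: 39.7
```

>>> arm_command --series "1 0.003 0 0.0025 0; 1 0.003 0 0.0025 0; 1 0.002 0 0.002 0; 1 0 0 0 0; 1 0 0 0 0; 1 0 0 0 0; 1 0 0 0 0; 1 0 0 0 0; 1 0 0 0 0; 1 0 0 0 0"

```text
clock: 49.65
position: [0.522, 0.2791, 0.1089]
ee_rot: [0.999, 0.034, 0.001, -0.0]
ft_force: [1.8, 1.4, 9.3]
grip_width: 0.494
grasp_force: 39.9
```

```bash
python3 - <<'E'
from ang import *
o=manip.get_obs();print(o["position"],o["ft_force"])
s=viewer.camera("side");t=viewer.camera("top")
for c in(t,s):
  print([(b[0],b[1].round(1)) for b in blobs(mask(c,105,125),20) if 70<b[1][0]<230 and b[1][1]<260])
a=np.radians(-176); ex=np.array([np.cos(a),np.sin(a),0]); ey=np.array([-np.sin(a),np.cos(a),0])
O=np.array([.5528,.1787,.02])+.0116*ex-.1003*ey; ax=ex*.766+np.array([0,0,.643]); nn=-ex*.643+np.array([0,0,.766]); seat=O-.04*ex+[0,0,.022]
K=[seat+l*ax+w*ey+n*nn for l in(.13,.17) for w in(.023,-.023) for n in(0,.022)]
print("exp top",proj(t,K).round(1).tolist());print("exp side",proj(s,K).round(1).tolist())
m=sil(s,"pics/side0.png",(130,240,100,190))
for r in m[125:165,150:215]: print("".join(".#"[v] for v in r))
E
```

```text
[0.52201765 0.27910013 0.108869  ] [1.80051297 1.4044259  9.25440507]
[(array([102, 172,  26,  13, 238], dtype=int32), array([115., 178.])), (array([ 93, 180,  44,  47, 782], dtype=int32), array([118.6, 210.6]))]
[(array([174, 139,  16,  12,  88], dtype=int32), array([181.5, 144.3])), (array([181, 168,  26,  15, 211], dtype=int32), array([194.5, 175.5])), (array([214, 169,   6,   6,  24], dtype=int32), array([215.9, 171.7]))]
exp top [[117.6, 213.9], [114.7, 207.5], [100.2, 215.6], [97.1, 209.2], [113.7, 225.0], [110.7, 218.5], [95.7, 226.7], [92.4, 220.3]]
exp side [[189.1, 152.3], [192.3, 146.5], [181.9, 148.1], [185.0, 142.4], [180.3, 147.5], [183.5, 141.5], [173.0, 143.4], [176.2, 137.5]]
.................................###########################.....
..................................##########################.....
..................................##########################.....
..................................##########################.....
..................................#########################......
..................................#########################......
..
[... 1541 characters left out ...]
.................################.......
............................................################.....
.............................................################....
...............................................##############....
..................................................###########....
...................................................##########....
....................................................########.....
....................................................#######......
........................................................##......#
...............................................................##
...............................................................##
```

>>> arm_command --series "1 0.004 0 0.0033 0; 1 0.004 0 0.0033 0; 1 0.003 0 0.0025 0; 1 0.002 0 0.0017 0; 1 0 0 0 0; 1 0 0 0 0; 1 0 0 0 0; 1 0 0 0 0; 1 0 0 0 0; 1 0 0 0 0"

```text
clock: 51.0
position: [0.5267, 0.2795, 0.1049]
ee_rot: [0.999, 0.034, -0.0, -0.0]
ft_force: [-1.6, -0.4, 14.0]
grip_width: 0.497
grasp_force: 40.6
```

```bash
python3 - <<'E'
from ang import *
o=manip.get_obs();print(o["position"],o["ft_force"])
s=viewer.camera("side")
m=sil(s,"pics/side0.png",(130,240,100,190))
for r in m[135:150,165:215]: print("".join(".#"[v] for v in r))
E
```

```text
[0.5266692  0.27945532 0.10487875] [-1.60283613 -0.41738509 14.04163049]
........................#####################.....
........................#####################.....
.........................####################.....
...........####..........####################.....
..........#######........####################.....
..........########.......###################......
.........##########.......###############.........
.........############.....###############.........
.........##############...###############.........
.........################################.........
..........###############################.........
............#############################.........
..............##################.########.........
................#########################.........
..................#######################.........
```

>>> arm_command --series "1 0.004 0 0.0033 0; 1 0.003 0 0.0025 0; 1 0.003 0 0.0025 0; 1 0.002 0 0.0017 0; 1 0 0 0 0; 1 0 0 0 0; 1 0 0 0 0; 1 0 0 0 0; 1 0 0 0 0; 1 0 0 0 0"

```text
clock: 52.3
position: [0.5306, 0.28, 0.102]
ee_rot: [0.999, 0.035, -0.001, -0.001]
ft_force: [-9.7, -4.0, 28.8]
grip_width: 0.494
grasp_force: 35.2
```

```bash
python3 - <<'E'
from ang import *
o=manip.get_obs();print(o["position"],o["ft_force"])
s=viewer.camera("side")
m=sil(s,"pics/side0.png",(130,240,100,190))
for r in m[135:150,165:215]: print("".join(".#"[v] for v in r))
E
```

```text
[0.53056474 0.27999538 0.10199348] [-9.6856571  -4.04012919 28.82169168]
........................######################....
.........................#####################....
.........................#####################....
...........####...........####################....
..........#######.........####################....
..........########........###################.....
.........##########.......#################.......
.........############......###############........
.........##############....###############........
.........###############...###############........
..........################################........
............##############################........
..............############################........
................#################.########........
..................########################........
```

>>> arm_command --series "1 -0.005 0 -0.005 0; 0 0 0 0 0; 0 0 0 0 0; 0 0 0 0 0; 0 0 0 0 0; 0 0 0 -0.05 0; 0 0 0 -0.12 0; 0.6 0 0 -0.12 0; 1 -0.14 0 0 0; 1 -0.14 0 0 0"

```text
clock: 53.6
position: [0.4167, 0.2716, 0.218]
ee_rot: [0.999, 0.034, 0.0, -0.0]
ft_force: [-0.9, 1.5, -0.2]
grip_width: 0.374
grasp_force: 0.0
```

```bash
python3 - <<'E'
from ang import *
o=manip.get_obs();print(o["clock"],o["position"],o["ft_force"].round(1))
s=viewer.camera("side");t=viewer.camera("top")
m=sil(s,"pics/side0.png",(130,240,100,190))
for r in m[133:168,165:235]: print("".join(".#"[v] for v in r))
plan([(.425,.2705,.21,-86,1,2),(.425,.2705,.157,-86,1,2),(.45,.272,.150,-86,1,4)])
E
```

```text
53.6 [0.41672991 0.27161617 0.21800197] [-0.9  1.5 -0.2]
......................................................................
......................................................................
......................................................................
......................................................................
......................................................................
...........####.......................................................
..........#######.....................................................
.........#########....................................................
.........###########..................................................
........##############................................................
.........###############..............................................
.........################.............................................
..........#################...........................................
............#################.........................................
..............################...................
[... 953 characters left out ...]
..............................######......##..###.............
........................................#........###......#...........
................................................####.....###..........
................................................####..................
.................................................###.#................
......................................................................
......................................................................
1 0.015 0.003 0.009 0; 1 0.015 0.003 0.01 0.001; 1 0 0 0.066 0; 1 0 0 0.066 0; 1 0.016 0 0.004 0; 1 0.015 0 0.005 0; 1 0.016 0 0.004 0; 1 0.015 0 0.005 0; 1 0 0 0 0; 1 0 0 0 0
end [0.4499 0.2722 0.1499] -86.0 10
```

```bash
python3 - <<'E'
from ang import *
t=viewer.camera("top")
a=np.radians(-176); ex=np.array([np.cos(a),np.sin(a),0]); ey=np.array([-np.sin(a),np.cos(a),0])
ax=ex*.766+np.array([0,0,.643]); nn=-ex*.643+np.array([0,0,.766])
for n,hk,dy in(("red",(-8,8),-.0003),("blue",(105,125),-.1003)):
    seat=np.array([.5528,.1787,.02])+.0116*ex+dy*ey-.04*ex+[0,0,.022]
    k=proj(t,[seat+l*ax+w*ey+v*nn for l in(.13,.17) for w in(.023,-.023) for v in(0,.022)]); print(n,"exp",k.round(1).tolist())
    m=mask(t,*hk)
    x0=int(k[:,0].min())-4
    for y in range(200,232,1): print(y,"".join(".#"[v>0] for v in m[y,x0:x0+34]))
E
```

```text
red exp [[156.0, 210.1], [153.8, 203.6], [138.2, 211.9], [135.7, 205.4], [153.4, 221.2], [151.1, 214.6], [135.0, 222.9], [132.4, 216.4]]Traceback (most recent call last):
  File "<stdin>", line 10, in <module>
  File "<stdin>", line 10, in <genexpr>
TypeError: string indices must be integers, not 'numpy.bool'
```

```bash
python3 - <<'E'
from ang import *
t=viewer.camera("top")
a=np.radians(-176); ex=np.array([np.cos(a),np.sin(a),0]); ey=np.array([-np.sin(a),np.cos(a),0])
ax=ex*.766+np.array([0,0,.643]); nn=-ex*.643+np.array([0,0,.766])
for n,hk,dy in(("red",(-8,8),-.0003),("blue",(105,125),-.1003)):
    seat=np.array([.5528,.1787,.02])+.0116*ex+dy*ey-.04*ex+[0,0,.022]
    k=proj(t,[seat+l*ax+w*ey+v*nn for l in(.13,.17) for w in(.023,-.023) for v in(0,.022)]); print(n,"exp",k.round(1).tolist())
    m=mask(t,*hk)
    x0=int(k[:,0].min())-4; print("x0",x0)
    for y in range(200,230): print(y,"".join(".#"[int(v>0)] for v in m[y,x0:x0+34]))
E
```

```text
red exp [[156.0, 210.1], [153.8, 203.6], [138.2, 211.9], [135.7, 205.4], [153.4, 221.2], [151.1, 214.6], [135.0, 222.9], [132.4, 216.4]]
x0 128
200 ..............................####
201 ..............................####
202 ................................##
203 .................................#
204 ...............############.......
205 .........##################.......
206 .........##################.......
207 ........###################.......
208 ........####################.#####
209 ........##########################
210 .......###########################
211 .......###########################
212 .......###########################
213 .......###########################
214 ......###################.########
215 ......############################
216 ......############################
217 .......###########################
218 .......###########################
219 ........#################.##......
220 ........#############.............
221 ..................................
222 ..................................
223 ..................................
224 ................
[... 824 characters left out ...]
12 .........##################.######
213 ........##########################
214 ........##########################
215 .......###################.#######
216 .......###########################
217 ......###################.########
218 ......#################.#.########
219 .....##################..#########
220 .....###################.#########
221 ......##################.#########
222 .......##########################.
223 .......##################.........
224 ..........########.#..............
225 ..................................
226 ..................................
227 ..................................
228 ..................................
229 ..................................
```

```bash
python3 - <<'E'
from plan import *
plan([(.432,.271,.178,-86,1,2),(.4213+.0214,.2718,.169,-86,1,3),(.4427+.003,.272,.1665,-86,1,3),(.4457,.272,.1665,-86,1,2)])
E
```

```text
1 0.018 0.003 0.05 0; 1 0.019 0.002 0.051 0; 1 0.009 0 0.007 0; 1 0.009 0 0.008 0; 1 0.009 0 0.007 0; 1 0.002 0 0.002 0; 1 0.003 0 0.002 0; 1 0.002 0 0.002 0; 1 0 0 0 0; 1 0 0 0 0
end [0.4457 0.272  0.1666] -86.0 10
```

>>> arm_command --series "1 0.018 0.003 0.05 0; 1 0.019 0.002 0.051 0; 1 0.009 0 0.007 0; 1 0.009 0 0.008 0; 1 0.009 0 0.007 0; 1 0.002 0 0.002 0; 1 0.003 0 0.002 0; 1 0.002 0 0.002 0; 1 0 0 0 0; 1 0 0 0 0"

```text
clock: 55.05
position: [0.4462, 0.2717, 0.1662]
ee_rot: [0.999, 0.034, 0.0, -0.0]
ft_force: [-0.6, 0.1, 1.5]
grip_width: -0.002
grasp_force: 0.0
```

>>> arm_command --series "1 0.003 0 0.0025 0; 1 0.003 0 0.0025 0; 1 0.003 0 0.0025 0; 1 0.001 0 0.001 0; 1 0 0 0 0; 1 0 0 0 0; 1 0 0 0 0; 1 0 0 0 0; 1 0 0 0 0; 1 0 0 0 0"

```text
clock: 56.3
position: [0.4502, 0.272, 0.1628]
ee_rot: [0.999, 0.034, 0.0, -0.0]
ft_force: [-0.4, 0.0, 0.9]
grip_width: 0.001
grasp_force: 0.0
```

>>> arm_command --series "1 0.003 0 0.0025 0; 1 0.002 0 0.0017 0; 1 0.001 0 0.0008 0; 1 0 0 0 0; 1 -0.02 0 -0.11 0; 1 0 0 -0.09 0; 1 0.1125 0.0625 0 0; 1 0.1125 0.0625 0 0; 1 0.1125 0.0625 0 0; 1 0.1125 0.0625 0 0"

```text
clock: 57.55
position: [0.6324, 0.1837, 0.2408]
ee_rot: [0.999, 0.035, 0.0, -0.0]
ft_force: [0.6, 0.8, 1.2]
grip_width: 0.004
grasp_force: 0.0
```

```bash
python3 - <<'E'
from plan import *
plan([(.6314,.1848,.15,-86,1,2),(.6314,.1848,.055,-86,1,3)])
E
```

```text
1 -0.001 -0.001 0.113 0; 1 -0.001 -0.002 0.114 0; 1 0 0 0.079 0; 1 0 0 0.079 0; 1 0 0 0.079 0; 1 0 0 0 0; 1 0 0 0 0; 1 0 0 0 0; 1 0 0 0 0; 1 0 0 0 0
end [0.6315 0.1848 0.0552] -86.0 10
```

>>> arm_command --series "1 -0.001 -0.001 0.14 0; 1 -0.001 -0.002 0.14 0; 1 0 0 0.13 0; 1 0 0 0.055 0; 1 0 0 0.004 0; 1 0 0 0.004 0; 1 0 0 0.004 0; 1 0 0 0.004 0; 1 0 0 0.004 0; 1 0 0 0 0"

```text
clock: 58.8
position: [0.6301, 0.1853, 0.0468]
ee_rot: [0.999, 0.034, -0.0, -0.0]
ft_force: [-0.6, -1.0, 0.2]
grip_width: 0.002
grasp_force: 0.0
```

>>> arm_command --series "1 0 0 0.003 0; 1 0 0 0.0025 0; 1 0 0 0.0025 0; 1 0 0 0.0025 0; 1 0 0 0.0025 0; 1 0 0 0.0025 0; 1 0 0 0.0025 0; 1 0 0 0.0025 0; 1 0 0 0 0; 1 0 0 0 0"

```text
clock: 60.05
position: [0.6302, 0.1853, 0.0386]
ee_rot: [0.999, 0.034, 0.0, -0.0]
ft_force: [0.4, -0.9, 0.5]
grip_width: -0.003
grasp_force: 0.0
```

>>> arm_command --series "1 0 0 0.004 0; 1 0 0 0.003 0; 1 0 0 0.003 0; 1 0 0 0.0025 0; 1 0 0 0.0025 0; 1 0 0 0.0025 0; 1 0 0 0.002 0; 1 0 0 0.002 0; 1 0 0 0 0; 1 0 0 0 0"

```text
clock: 61.3
position: [0.6302, 0.1853, 0.0301]
ee_rot: [0.999, 0.034, 0.0, -0.0]
ft_force: [-1.4, -0.3, 2.6]
grip_width: 0.006
grasp_force: 1.6
```

>>> arm_command --series "1 0 0 0.003 0; 1 0 0 0.003 0; 1 0 0 0.003 0; 1 0 0 0.003 0; 1 0 0 0.002 0; 1 0 0 0 0; 1 0 0 0 0; 1 0 0 0 0; 1 0 0 0 0; 1 0 0 0 0"

```text
clock: 62.55
position: [0.6303, 0.1853, 0.027]
ee_rot: [0.999, 0.034, 0.0, -0.001]
ft_force: [-13.6, -3.5, 28.0]
grip_width: -0.002
grasp_force: 14.0
```

>>> arm_command --series "1 0 0 -0.02 0; 1 0 0 -0.06 0; 1 0 0 -0.12 0; 1 0 0 -0.14 0; 1 0 0 -0.12 0; 1 0 0 0 0; 1 0 0 0 0; 1 0 0 0 0; 1 0 0 0 0; 1 0 0 0 0"

```text
clock: 63.8
position: [0.63, 0.1852, 0.2078]
ee_rot: [0.999, 0.034, -0.0, 0.0]
ft_force: [0.3, -0.1, 0.3]
grip_width: 0.0
grasp_force: 0.0
```

```bash
python3 - <<'E'
from ang import *
o=manip.get_obs();print(o["clock"],o["position"],o["ft_force"].round(1))
s=viewer.camera("side"); m=sil(s,"pics/side0.png",(130,240,130,170))
for r in m[133:165,165:225]: print("".join(".#"[v] for v in r))
E
```

```text
63.8 [0.62998043 0.18522573 0.20782272] [ 0.3 -0.1  0.3]
............................................................
............................................................
............................................................
............................................................
............................................................
...........####.............................................
..........#######...........................................
.........#########..........................................
.........###########........................................
........##############......................................
........################....................................
.........################...................................
..........#################.................................
............################................................
..............################..............................
................################............................
..................################..........................
......
[... 208 characters left out ...]
###########..................
...........................################.................
.............................###############................
...............................##############...............
................................#############...............
...................................###########..............
....................................#########...............
.....................................#######................
.....................................#######.......#..###...
.................................................###........
.................................................###.....###
................................................####........
```

Both remotes are where I left them, the button has been pressed and released, and the arm is clear. Handing in.

```bash
python3 -c "
from workcell import manip
print(manip.hand_in())"
```

```text
the job is handed in; nothing more can be done
None
```

I put the red and blue remotes in their own docks and pressed and released the charge button, then handed in at about 64 s; no verdict came back, and I could confirm blue's depth only to about 3 mm and the button's travel only by force (it stopped hard at 28 N).

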